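Load a hub into the wheel-kit caddy and lift the caddy level

ROBOT

A 7-joint arm with a two-finger parallel gripper is mounted at the origin on the work surface; the furniture and walls round the work are solid. World frame = base frame: x ahead of the robot, y to its left, z up, the work surface at z = 0. Lengths are in mm, angles in rad, forces in N, time in s.
With the tool pointing down it reaches from about 400 to 875 mm from the base axis. Payload 4.4 kg.
Tool frame: the origin (TCP) lies midway between the tips of the shut fingers; the grasp point (between the pads) lies 19 mm behind it (ctrl.pinch_z is the distance from the TCP to the grasp point, in mm); z points along the fingers, y is the line along which they close (so a half turn about z gives the same grasp; the last joint's range is limited). The gripper opens to 85 mm and grips with 20 to 120 N. Pads are 22 mm wide; open, the fingers measure 114 mm over their backs; the gripper's body (76 mm by 85 mm) begins 54 mm behind the grasp point. The pads swing forward as they close: fully open they stand 13 mm farther back than shut.
Start: joints at [-1.224, 0.628, 0.038, 1.517, -0.027, 0.996, -0.02], TCP at [260.743, 595.425, 231.313] pointing down, gripper open.
Joint ranges: [-3.06, 3.06], [-0.37, 2.12], [-1.25, 1.32], [0.18, 2.47], [-1.1, 4.24], [0.23, 1.98], [-2.94, 2.94]. Speed limits (rad/s): [2.57, 2.57, 3.14, 3.14, 3.14, 3.14, 3.14].

INTERFACE

Orientations are given as [roll, pitch, yaw] about the fixed x, y, z axes, in that order (R = Rz(yaw) Ry(pitch) Rx(roll)).
In Python, from cell import read_state, cams, order, ctrl gives the robot as it stands.
- The arm moves only by the tool move_arm, never from a script. Its argument "targets" is text: rows parted by semicolons, each of 7 numbers parted by spaces: the gripper's target within -1 to 1 (fully open at 1, half-way at 0, shut at -1), then the shift along the tool's x, y, z in cm, then the turn, a rotation vector about the tool's x, y, z in degrees. A call has 1 to 5 rows; each row shifts and turns the commanded pose from where the row before left it, along the tool's axes as they then stand; what a row does not reach is not made up. A row lasts 1/12 s, in which the tool goes at most 41.7 mm and 7.16 degrees, less where a joint would pass 70% of its speed; a pose out of reach is approached as far as the arm can. A call with a gripper value outside its range is refused whole. The fingers move at their own pace and stop on an object; the grip force is fixed at half the most. Time passes only in rows, so rows that do not move let the fingers close. It gives the time, the measured TCP pose, the force, the opening and the grip force at its end, in the units of the state.
- read_state(): the state, without advancing time (a new reading comes with each control period).
- cams.get_image(name): name is "scene" or "side" or "wrist"; returns a dict with "color" (420x560x3 uint8, red, green, blue), "fovy" (degrees; the focal length in pixels is half the picture's height over the tangent of half this angle, whatever the lens; pixels are square), "cx", "cy" (the principal point, pixels), "rvec" (rotation vector, rad) and "tvec" (3), from world to camera coordinates, as OpenCV has them. Camera axes: x right, y down, z forward; pixel columns grow to the right and rows downward; lengths in mm; the calibration is good to about 2 mm. A picture is of the moment at which its call begins. There is no depth.
- order.finish_job(): hands the job in; it is judged then, once.
The state is a dict: "clock": time; "qpos": joint angles; "qd": joint speeds; "tau": joint torques, N m; "eef_pos": TCP position; "tool_rot": TCP orientation; "force": force on the tool from outside, world axes, zero at the start; "torque": the same for the moment, N m; "width": finger opening in mm; "gripper_force": force on a finger pad.
Only numpy, scipy, OpenCV 4.12 (cv2) and the standard library are available. Lean on these libraries where they do the work, as an engineer would, in place of code of your own. Each camera call takes 0.05 s, during which the arm holds its last target. There are 200 camera calls.

TASK

The wheel builder is waiting for the next kit: take the silver hub out of the wooden block and lay it on its side in the two V saddles of the red caddy, setting it down gently and letting go of it while the caddy stands on the bench. Then take the caddy by its black handle, lift it level to about 10 cm above the bench and finish there, still holding it steady for the builder, with the hub lying in its saddles and the skewer in its compartment. Leave the black hub and the other things on the bench as they stand.

Things in the scene. Friction and masses are not known exactly. Their poses are not given: they have to be found in the camera images.
- hub_silver: Silver bicycle hub, loose, 0.2 kg, upright in an outer bore of the wooden block. Own z = hub axis, origin at mid-length; both ends alike. 120 mm long: barrel (grip here) 36 mm in diameter over the middle 72 mm, flanges 50 mm in diameter and 4 mm thick centred 38 mm either side of the origin, then a boss 30 mm in diameter to 44 mm, end caps 20 mm in diameter from 44 to 60 mm.
- hub_black: Black hub of exactly the same size, standing in the other outer bore. It stays there.
- hub_block: Beech block 80 x 220 x 30 mm fixed to the bench, origin under its centre, z up; bores 24 mm wide, 14 mm deep at own y -70, 0, +70 mm. A hub stands in a bore on its end cap, mid-length 76 mm above the bench, and comes out straight upward. A fixed vice 165 mm high stands beyond it (x over 0.59, y -0.19 to -0.48 m); a parts cabinet 265 mm high is left of the caddy (y over 0.2 m).
- caddy: Red steel caddy, loose, 0.48 kg; 0.75 kg and balanced under the handle when loaded. Origin on the underside below the handle; x lengthwise, z up. Tray x -148 to +112, y -63 to +63 mm, floor top 15 mm up, rims 36 mm (hub end, -x) and 44 mm up. Two upward 90 degree V saddles, 8 mm thick, at x -132 and -28 mm, V bottom 61, arm tips 79 mm up, 18 mm either side. Fixed tin, top 47 mm up, at x 85 mm.
- saddle_mid (a point): Point of the caddy midway between the saddles (caddy x -80 mm, y 0, 75 mm above its underside): the hub's origin lies here when its end caps rest in both V's, hub axis along the caddy's x, either way round, with about 4 mm of play lengthwise. Axes as the caddy's.
- handle (a point): Centre of the caddy's black handle bar (above the caddy's origin, 144 mm over its underside): a bar 112 mm long along the caddy's y, 16 mm thick along its x, 26 mm high, held by an upright post at each end; free above and on both sides. Axes as the caddy's.
- skewer: Quick-release skewer, 49 x 100 x 18 mm, loose, lying in the caddy's small-parts compartment between the partition and the tin (about caddy x = 35 mm). Origin under its centre. It stays in the caddy.
- oil_bottle: Yellow oil bottle with a red spout, 50 mm wide, 167 mm high, standing; a bystander. Origin under its centre.
- grease_tub: White grease tub with a green lid, 69 mm wide, 64 mm high; a bystander. Origin under its centre.
- pliers: Blue-handled pliers lying on the bench, 56 x 160 x 12 mm, long along own y; a bystander. Origin under its centre.
- brake_lever: Silver and black brake lever lying on the bench, 49 x 175 x 16 mm, long along own y; a bystander. Origin under its centre.
There are look-alikes about, which are no part of the job. Leave any orange or turquoise look-alike of the hub_black alone.

How it is judged (in metres and radians):
On the way, in this order (a step that is already met when the one before it is completed fails the run):
1. the silver hub lies on its side in both saddles, let go, while the caddy stands on the bench (distance between hub_silver and saddle_mid below 0.009 m and angle between the z axis of hub_silver and the x axis of caddy, either way round below 0.1 rad and contact force between the fingers and hub_silver below 0.1 N and contact force between hub_silver and caddy above 0.5 N and height (world z) of caddy below 0.01 m), for 0.2 s.
2. the loaded caddy is in the air, level and steady, held by the handle (height (world z) of caddy above 0.06 m and angle between caddy's own z axis and vertical below 0.12 rad and linear speed of caddy below 0.03 m/s and distance between hub_silver and saddle_mid below 0.009 m and contact force between the fingers and caddy above 3 N), for 0.5 s.
At the end, for the whole second after the job is handed in: The still caddy hangs by its handle in the gripper alone, 60 to 160 mm over the bench, level within 0.12 rad; the silver hub lies in both saddles (9 mm, 0.1 rad), untouched; the skewer is in its bay; the black hub stands within 10 mm, other things within 30 mm, of where they were (all of step 2 and height (world z) of caddy below 0.16 m and angular speed of caddy below 0.15 rad/s and distance between the grasp point and handle below 0.06 m and angle between the z axis of hub_silver and the x axis of caddy, either way round below 0.1 rad and contact force between hub_silver and caddy above 0.5 N and contact force between the fingers and hub_silver below 0.1 N and x of skewer in the frame of caddy between 0 and 0.1 m and z of skewer in the frame of caddy between 0 and 0.045 m and distance between skewer and caddy below 0.1 m and angle between hub_black's own z axis and vertical below 0.2 rad and distance of hub_black from where it was at the start of the episode below 0.01 m and distance of each of oil_bottle, grease_tub, pliers, brake_lever from where it was at the start of the episode below 0.03 m and contact force between caddy and hub_block below 0.1 N and contact force between caddy and hub_black below 0.1 N and contact force between caddy and oil_bottle below 0.1 N and contact force between caddy and grease_tub below 0.1 N); the arm keeps its last pose, push and grip.
It fails at once if the hub is dropped or slammed into the saddles (faster than 0.4 m/s within 5 cm of its seat while the caddy stands on the bench) (distance between hub_silver and saddle_mid below 0.05 m and linear speed of hub_silver above 0.4 m/s and height (world z) of caddy below 0.01 m).
It fails at once if the caddy is tipped more than 0.3 rad (17 degrees) (angle between caddy's own z axis and vertical above 0.3 rad).
It fails at once if the black hub is lifted or knocked over (angle between hub_black's own z axis and vertical above 0.4 rad or distance of hub_black from where it was at the start of the episode above 0.03 m).
It fails at once if the oil bottle is knocked over (angle between oil_bottle's own z axis and vertical above 0.5 rad).
It also fails if it takes over 61 s, if anything falls off the work surface, if the arm or the gripper's body presses on something with over 40 N, if the wrist force passes 120 N, or if a joint passes its speed limit or range.

## Working session

There is one attempt and no reset: what is moved stays moved. The work goes in short steps, Python scripts to look and compute and a tool call to move; the robot and the scene stay as the last step left them, time stands still between calls to the robot, and variables do not carry over. Pictures are saved under pics/ and viewed, at most 10 in all, crops included, and the job is handed in when it is done.

Besides the shell and the picture viewer there is one more tool, called by a JSON object that holds its "op" and its "data", one argument or row to a line. move_arm: Moves the arm, as the interface text tells. Its arguments: {"type":"object","properties":{"targets":{"type":"string"}},"required":["targets"]}

```bash
mkdir -p pics; ls; cat > h.py <<'E'
import numpy as np,cv2
from cell import read_state,cams,order,ctrl
from scipy.spatial.transform import Rotation as Ro
def grab(n,f=None):
    d=cams.get_image(n)
    if f: cv2.imwrite('pics/'+f,d['color'][:,:,::-1])
    return d
def KRt(d):
    f=210/np.tan(np.radians(d['fovy'])/2)
    K=np.array([[f,0,d['cx']],[0,f,d['cy']],[0,0,1.]])
    return K,cv2.Rodrigues(np.array(d['rvec'],float))[0],np.array(d['tvec'],float).ravel()
def ray(d,uv):
    K,R,t=KRt(d); v=R.T@np.linalg.inv(K)@np.array([uv[0],uv[1],1.]); return -R.T@t,v/np.linalg.norm(v)
def plane(d,uv,z):
    o,v=ray(d,uv); return o+v*(z-o[2])/v[2]
def tri(obs):
    A=0;b=0
    for d,uv in obs:
        o,v=ray(d,uv);P=np.eye(3)-np.outer(v,v);A=A+P;b=b+P@o
    x=np.linalg.solve(A,b); return x,[float(np.linalg.norm(np.cross(x-ray(d,uv)[0],ray(d,uv)[1]))) for d,uv in obs]
def proj(d,X):
    K,R,t=KRt(d);p=K@(R@np.array(X,float)+t);return p[:2]/p[2]
E
python3 - <<'E'
from h import *
import pickle
D={n:grab(n) for n in('scene','side','wrist')}
pickle.dump(D,open('D0.pkl','wb'))
cv2.imwrite('pics/a.png',D['scene']['color'][:,:,::-1]);cv2.imwrite('pics/b.png',D['side']['color'][:,:,::-1])
for n in D: print(n,D[n]['fovy'],D[n]['cx'],D[n]['cy'],ray(D[n],(280,210)))
s=read_state();print({k:(np.round(v,3)) for k,v in s.items()},ctrl.pinch_z)
E
```

```text
pics
scene 51.75125702540684 273.9324710179077 207.987913455206 (array([-228.95843885, -905.56850776,  712.00339331]), array([ 0.58557925,  0.65098362, -0.48302927]))
side 51.52131583810812 278.94085342027773 212.51067547769551 (array([ 358.35613106, -994.87070326,  609.54056605]), array([ 0.14216396,  0.87181446, -0.46875255]))
wrist 58.20422925316869 286.5159806176511 212.27005797856503 (array([198.83106726, 621.47884918, 372.69538871]), array([ 0.23125826, -0.12107212, -0.96532956]))
{'clock': np.float64(0.15), 'qpos': array([-1.224,  0.629,  0.038,  1.518, -0.027,  0.996, -0.02 ]), 'qd': array([-0.   , -0.001, -0.   , -0.003,  0.   ,  0.002, -0.001]), 'tau': array([ 2.0000e-03, -5.6380e+01,  1.2280e+00, -1.9365e+01,  1.1000e-02,
        7.0000e-03, -0.0000e+00]), 'eef_pos': array([260.527, 594.997, 230.6  ]), 'tool_rot': array([-3.14 , -0.   ,  2.729]), 'force': array([0.02 , 0.796, 0.241]), 'torque': array([0.004, 0.05 , 0.004]), 'gripper_force': np.float64(0.0), 'width': np.float64(85.579)} 18.700000000000003
```

View pics/a.png

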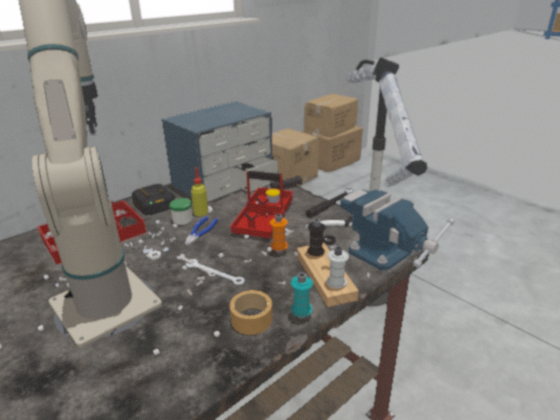

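View pics/b.png

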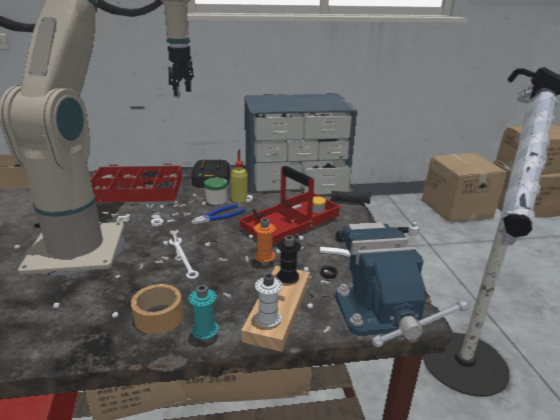

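The silver hub is at scene (338,270) and side (268,300). Things it could be mistaken for:
- black hub: scene (316,240), side (289,258)
- orange look-alike: scene (279,235), side (265,242)
- turquoise look-alike: scene (302,297), side (203,313)

I choose the silver one in the block and check it in one close crop.

```bash
python3 - <<'E'
from h import *
import pickle
D=pickle.load(open('D0.pkl','rb'))
def c(n,x0,x1,y0,y1,s):return cv2.resize(D[n]['color'][y0:y1,x0:x1,::-1],None,fx=s,fy=s,interpolation=cv2.INTER_CUBIC)
a=c('scene',228,361,165,315,3);b=c('side',238,368,160,350,3)
im=np.zeros((600,800,3),np.uint8);im[:a.shape[0],:a.shape[1]]=a;im[:b.shape[0],405:405+b.shape[1]]=b
cv2.imwrite('pics/c.png',im)
E
```

```text
(no output)
```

View pics/c.png

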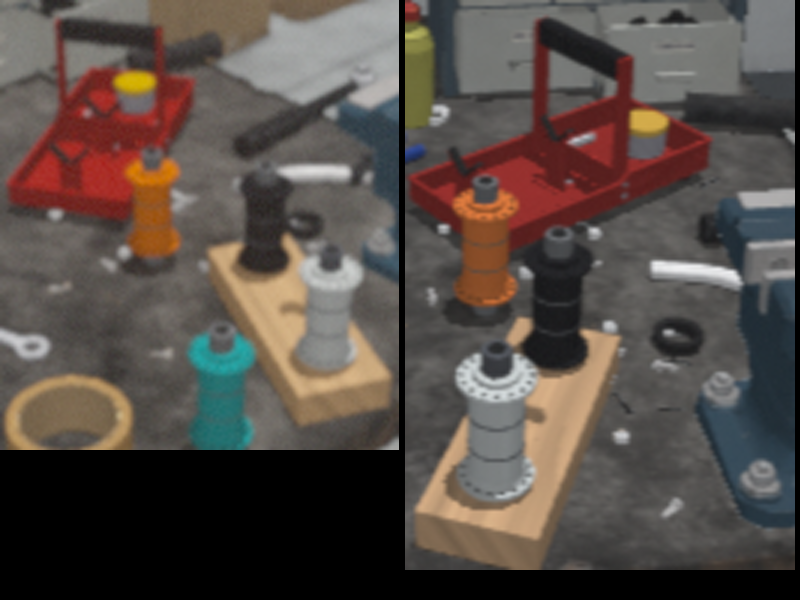

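Crop: the silver hub stands in the near bore, cap top at scene (339,249) and side (269,276). The black hub is in the far bore. The caddy handle and both V's are visible beyond them.

```bash
python3 - <<'E'
from h import *
import pickle
D=pickle.load(open('D0.pkl','rb'))
S=lambda u,v:(D['scene'],(228+(u+.5)/3-.5,165+(v+.5)/3-.5))
B=lambda u,v:(D['side'],(238+(u-405+.5)/3-.5,160+(v+.5)/3-.5))
P={'silver captop':(S(334,252),B(497,346)),'silver midband':(S(327,312),B(496,430)),
'black captop':(S(266,172),B(559,230)),
'handle L top':(S(60,22),B(543,22)),'handle R top':(S(160,31),B(629,58)),
'Vnear':(S(70,160),B(463,166)),'Vfar':(S(99,112),B(552,132)),
'tin':(S(135,82),B(645,122)),'orange':(S(152,157),B(486,184)),'teal':(S(222,330),B(485-405+405,184)),
'tray near-left rim':(S(11,185),B(411,182)),'tray R far':(S(193,82),B(709,140)),
'bottle':((D['scene'],(197.5,177)),(D['side'],(238.5,155)))}
for k,v in P.items():
    if k!='teal':
        x,r=tri(v);print(k,x.round(1),np.round(r,1))
print('block corners z30',[plane(*B(u,v),30).round(0) for u,v in((416,512),(539,541),(620,338),(520,318))])
print('teal',plane(D['side'],(205,290),120))
print('handle mean line',)
E
```

```text
silver captop [ 442.4 -364.2  137.2] [1.6 1.6]
silver midband [ 443.  -361.3   73.7] [1.2 1.2]
black captop [ 502.  -234.6  133.3] [3.8 3.8]
handle L top [545.6 106.8 151.5] [0.4 0.4]
handle R top [606.2  15.2 152.1] [0.4 0.4]
Vnear [458.6 -10.3  67.3] [1.6 1.6]
Vfar [546.5  48.6  66.1] [0.8 0.8]
tin [648.2 105.6  44.1] [0.9 0.9]
orange [ 464.5 -127.   115.6] [0.7 0.7]
tray near-left rim [416.7  35.   32.5] [1.5 1.5]
tray R far [700.8  64.3  41.6] [0.1 0.1]
bottle [427.4 219.5 142.1] [5.8 5.8]
block corners z30 [array([ 390., -382.,   30.]), array([ 462., -416.,   30.]), array([ 555., -219.,   30.]), array([ 484., -185.,   30.])]
teal [ 328.89767166 -368.70742153  120.        ]
handle mean line
```

```bash
cat >> h.py <<'E'
def toolR(az,below,xs):
    """tool z at azimuth az, `below` deg under horizontal; xs=+1: tool x forward/up, -1: back/down"""
    A,b=np.radians(az),np.radians(below);d=np.array([np.cos(A),np.sin(A),0]);Z=np.array([0,0,1.])
    z=np.cos(b)*d-np.sin(b)*Z;x=xs*(np.sin(b)*d+np.cos(b)*Z);return np.c_[x,np.cross(z,x),z]
def pose(s=None):
    s=s or read_state();return np.array(s['eef_pos']),Ro.from_euler('xyz',s['tool_rot']).as_matrix()
def rows(p0,R0,p1,R1,g,n=0,rv=None):
    """rows from pose 0 to 1, straight line, even turning"""
    rv=Ro.from_matrix(R0.T@R1).as_rotvec() if rv is None else rv
    n=max(n,int(np.ceil(max(np.linalg.norm(p1-p0)/40,np.degrees(np.linalg.norm(rv))/7.0))),1)
    out=[]
    for i in range(n):
        R=R0@Ro.from_rotvec(rv*i/n).as_matrix();d=R.T@(p1-p0)/n/10
        out.append(f"{g:g} "+' '.join(f'{x:.2f}' for x in d)+' '+' '.join(f'{x:.1f}' for x in np.degrees(rv)/n))
    for i in range(0,n,5): print('; '.join(out[i:i+5]))
def tcp(grasp,R): return np.array(grasp)+R[:,2]*ctrl.pinch_z
E
python3 - <<'E'
from h import *
print([a for a in dir(ctrl) if a[0]!='_'])
p,R=pose()
pick=toolR(-50,45,-1);print('up: z -18cm')
p1=p+[0,0,180]
R1=toolR(30,89.9,-1)
w=np.array([520,120,420.])
print('swing1');rows(p1,R,w,R1,1)
w2=np.array([440,-200,330.]);
print('swing2');rows(w,R1,w2,pick,1)
E
```

```text
['MotionError', 'pinch_z']
up: z -18cm
swing1
1 -3.06 -2.36 -0.06 -0.0 -0.0 -3.8; 1 -2.89 -2.56 -0.06 -0.0 -0.0 -3.8; 1 -2.72 -2.75 -0.06 -0.0 -0.0 -3.8; 1 -2.53 -2.93 -0.06 -0.0 -0.0 -3.8; 1 -2.32 -3.09 -0.06 -0.0 -0.0 -3.8
1 -2.11 -3.24 -0.06 -0.0 -0.0 -3.8; 1 -1.89 -3.37 -0.06 -0.0 -0.0 -3.8; 1 -1.66 -3.49 -0.06 -0.0 -0.0 -3.8; 1 -1.43 -3.59 -0.06 -0.0 -0.0 -3.8; 1 -1.18 -3.68 -0.06 -0.0 -0.0 -3.8
1 -0.93 -3.75 -0.07 -0.0 -0.0 -3.8; 1 -0.68 -3.81 -0.07 -0.0 -0.0 -3.8; 1 -0.43 -3.84 -0.07 -0.0 -0.0 -3.8; 1 -0.17 -3.86 -0.07 -0.0 -0.0 -3.8
swing2
1 1.76 -1.82 0.69 2.4 -2.9 5.8; 1 1.61 -1.97 0.68 2.4 -2.9 5.8; 1 1.44 -2.09 0.69 2.4 -2.9 5.8; 1 1.25 -2.20 0.72 2.4 -2.9 5.8; 1 1.06 -2.28 0.75 2.4 -2.9 5.8
1 0.87 -2.35 0.80 2.4 -2.9 5.8; 1 0.67 -2.39 0.87 2.4 -2.9 5.8; 1 0.47 -2.41 0.94 2.4 -2.9 5.8; 1 0.27 -2.41 1.02 2.4 -2.9 5.8; 1 0.08 -2.38 1.11 2.4 -2.9 5.8
1 -0.10 -2.33 1.21 2.4 -2.9 5.8; 1 -0.27 -2.26 1.32 2.4 -2.9 5.8; 1 -0.42 -2.17 1.43 2.4 -2.9 5.8
```

{"op": "move_arm", "data": {
  "targets": "1 0 0 -3.6 0 0 0; 1 0 0 -3.6 0 0 0; 1 0 0 -3.6 0 0 0; 1 0 0 -3.6 0 0 0; 1 0 0 -3.6 0 0 0"
}}

```text
clock: 0.57
eef_pos: [260.6, 594.9, 412.9]
tool_rot: [-3.141, 0.0, 2.729]
force: [1.0, 1.7, -0.4]
width: 85.3
gripper_force: 0.0
```

{"op": "move_arm", "data": {
  "targets": "1 -3.1 -2.4 0 0 0 -3.8; 1 -2.9 -2.6 0 0 0 -3.8; 1 -2.7 -2.8 0 0 0 -3.8; 1 -2.5 -2.9 0 0 0 -3.8; 1 -2.3 -3.1 0 0 0 -3.8"
}}

```text
clock: 0.98
eef_pos: [353.1, 422.8, 411.1]
tool_rot: [-3.141, -0.0, 3.064]
force: [0.5, 1.0, 0.7]
width: 85.3
gripper_force: 0.0
```

{"op": "move_arm", "data": {
  "targets": "1 -2.1 -3.2 0 0 0 -3.8; 1 -1.9 -3.4 0 0 0 -3.8; 1 -1.7 -3.5 0 0 0 -3.8; 1 -1.4 -3.6 0 0 0 -3.8; 1 -1.2 -3.7 0 0 0 -3.8"
}}

```text
clock: 1.4
eef_pos: [445.3, 252.5, 411.2]
tool_rot: [-3.142, -0.0, -2.888]
force: [0.6, -0.1, -0.7]
width: 85.3
gripper_force: 0.0
```

{"op": "move_arm", "data": {
  "targets": "1 -0.9 -3.7 0 0 0 -3.8; 1 -0.7 -3.8 0 0 0 -3.8; 1 -0.4 -3.8 0 0 0 -3.8; 1 -0.2 -3.9 0 0 0 -3.8; 1 0 0 0 0 0 0"
}}

```text
clock: 1.82
eef_pos: [521.2, 108.9, 411.0]
tool_rot: [-3.135, -0.001, -2.637]
force: [-0.2, -1.2, 0.3]
width: 85.2
gripper_force: 0.0
```

```bash
python3 - <<'E'
from h import *
s=read_state();p,R=pose(s);print(p,s['qpos'],s['tool_rot'],s['clock'])
pick=toolR(-50,45,-1)
rows(p,R,np.array([400,-260,300.]),pick,1)
E
```

```text
[521.2204886  108.93883863 410.95677449] [-0.31096792  0.3005473   0.06675459  1.56215219 -0.01385662  1.27932831
  1.83264622] [-3.13527371e+00 -1.43781055e-03 -2.63652838e+00] 1.8167
1 2.19 -2.03 0.87 2.3 -2.9 5.7; 1 2.02 -2.20 0.85 2.3 -2.9 5.7; 1 1.83 -2.36 0.85 2.3 -2.9 5.7; 1 1.63 -2.50 0.86 2.3 -2.9 5.7; 1 1.42 -2.62 0.89 2.3 -2.9 5.7
1 1.20 -2.71 0.93 2.3 -2.9 5.7; 1 0.97 -2.78 0.99 2.3 -2.9 5.7; 1 0.74 -2.82 1.06 2.3 -2.9 5.7; 1 0.51 -2.84 1.15 2.3 -2.9 5.7; 1 0.29 -2.83 1.25 2.3 -2.9 5.7
1 0.07 -2.80 1.35 2.3 -2.9 5.7; 1 -0.14 -2.74 1.47 2.3 -2.9 5.7; 1 -0.33 -2.65 1.59 2.3 -2.9 5.7
```

{"op": "move_arm", "data": {
  "targets": "1 2.2 -2.0 0.9 2.3 -2.9 5.7; 1 2.0 -2.2 0.8 2.3 -2.9 5.7; 1 1.8 -2.4 0.9 2.3 -2.9 5.7; 1 1.6 -2.5 0.9 2.3 -2.9 5.7; 1 1.4 -2.6 0.9 2.3 -2.9 5.7"
}}

```text
clock: 2.23
eef_pos: [473.0, -24.5, 366.6]
tool_rot: [-3.008, 0.294, -3.114]
force: [1.1, -1.2, -0.1]
width: 85.5
gripper_force: 0.0
```

{"op": "move_arm", "data": {
  "targets": "1 1.2 -2.7 0.9 2.3 -2.9 5.7; 1 1.0 -2.8 1.0 2.3 -2.9 5.7; 1 0.7 -2.8 1.1 2.3 -2.9 5.7; 1 0.5 -2.8 1.1 2.3 -2.9 5.7; 1 0.3 -2.8 1.2 2.3 -2.9 5.7"
}}

```text
clock: 2.65
eef_pos: [437.2, -144.3, 330.7]
tool_rot: [-3.007, 0.56, 2.753]
force: [0.5, -1.4, 1.1]
width: 85.2
gripper_force: 0.0
```

{"op": "move_arm", "data": {
  "targets": "1 0.1 -2.8 1.4 2.3 -2.9 5.7; 1 -0.1 -2.7 1.5 2.3 -2.9 5.7; 1 -0.3 -2.7 1.6 2.3 -2.9 5.7; 1 0 0 0 0 0 0; 1 0 0 0 0 0 0"
}}

```text
clock: 3.07
eef_pos: [430.0, -191.7, 318.9]
tool_rot: [-3.025, 0.654, 2.593]
force: [1.1, 0.1, -0.3]
width: 85.5
gripper_force: 0.0
```

```bash
python3 - <<'E'
from h import *
s=read_state();p,R=pose(s);print(p,s['qpos'],s['tool_rot'],s['clock'])
pick=toolR(-50,45,-1);print(np.degrees(Ro.from_matrix(R.T@pick).as_rotvec()))
d=grab('wrist','w1.png');print(proj(d,(443,-363,76)),proj(d,(443,-363,136)))
rows(p,R,tcp((443,-363,73),pick)-150*pick[:,2],pick,1)
E
```

```text
[ 430.01813126 -191.66965596  318.91950895] [-0.28971572  0.06375409  0.38481699  2.41518483  1.27560274  0.37582301
 -0.08210607] [-3.02478402  0.65420151  2.59254562] 3.0667
[ 5.58204081 -6.6141086  14.34169718]
[182.91838836 107.48242318] [166.81579958 147.1601339 ]
1 1.67 -1.88 2.82 1.1 -1.3 2.9; 1 1.64 -1.91 2.82 1.1 -1.3 2.9; 1 1.60 -1.94 2.82 1.1 -1.3 2.9; 1 1.57 -1.96 2.82 1.1 -1.3 2.9; 1 1.54 -1.98 2.82 1.1 -1.3 2.9
```

View pics/w1.png

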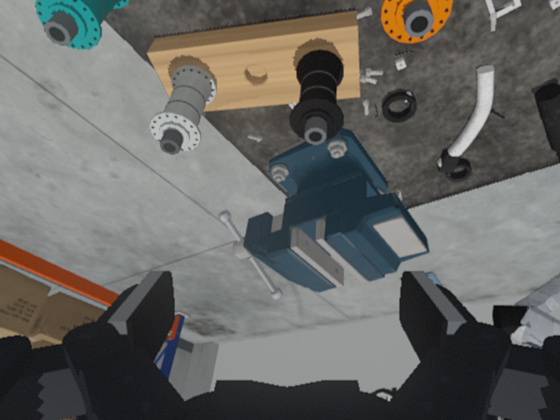

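The wrist view (upside down) shows the silver hub, its cap at about (172,142), in the left bore of the block. The black hub is at (316,110), turquoise at (70,25) and orange at (415,20). The prediction (167,147) agrees. The arm is nearly folded here, so I'll fit its kinematics from the readings to choose a comfortable lean.

```bash
cat >> h.py <<'E'
LIM=np.array([[-3.06,3.06],[-.37,2.12],[-1.25,1.32],[.18,2.47],[-1.1,4.24],[.23,1.98],[-2.94,2.94]])
def fk(q,L3=300.,sg=-1,c7=np.pi/2):
    R=np.eye(3);p=np.array([0,0,L3-12.7])
    Z=lambda a:Ro.from_euler('z',a).as_matrix();Y=lambda a:Ro.from_euler('y',a).as_matrix()
    R=Z(sg*q[0])@Y(q[1]);p=p+R[:,2]*559;R=R@Z(sg*q[2])@Y(q[3]);p=p+R[:,2]*383
    w=p;R=R@Z(sg*q[4])@Y(q[5]);p=p+R[:,2]*L3;R=R@Z(sg*q[6]+c7)
    return p,R,w
E
python3 - <<'E'
from h import *
Q=[([-1.224,.628,.038,1.517,-.027,.996,-.02],[260.7,595.4,231.3],[-3.14,0,2.729]),
([-0.31096792,0.3005473,0.06675459,1.56215219,-0.01385662,1.27932831,1.83264622],[521.2,108.9,411],[-3.13527371e+00,-1.43781055e-03,-2.63652838e+00]),
([-0.28971572,0.06375409,0.38481699,2.41518483,1.27560274,0.37582301,-0.08210607],[430,-191.7,318.9],[-3.02478402,0.65420151,2.59254562])]
from itertools import product
for L3 in (150,200,250,300,350):
  for sg in(-1,1):
    print(L3,sg,[(np.round(fk(q,L3,sg)[0]-p,0)) for q,p,r in Q])
for q,p,r in Q: print(np.round(np.degrees(Ro.from_matrix(fk(q)[1].T@Ro.from_euler('xyz',r).as_matrix()).as_rotvec()),1))
E
```

```text
150 -1 [array([-26.,  11.,   0.]), array([-7., 28.,  0.]), array([-92., 110., -43.])]
150 1 [array([  -26., -1202.,     0.]), array([  -7., -246.,    0.]), array([-92., 273., -43.])]
200 -1 [array([-26.,  11.,   0.]), array([-7., 28.,  0.]), array([-70.,  89., -32.])]
200 1 [array([  -26., -1202.,     0.]), array([  -7., -246.,    0.]), array([-70., 294., -32.])]
250 -1 [array([-26.,  11.,   0.]), array([-7., 28.,  0.]), array([-47.,  69., -22.])]
250 1 [array([  -26., -1202.,     0.]), array([  -7., -246.,    0.]), array([-47., 315., -22.])]
300 -1 [array([-26.,  11.,   0.]), array([-7., 28.,  0.]), array([-24.,  48., -11.])]
300 1 [array([  -26., -1202.,     0.]), array([  -7., -245.,    0.]), array([-24., 335., -11.])]
350 -1 [array([-26.,  11.,   0.]), array([-7., 27.,  0.]), array([-1., 27., -0.])]
350 1 [array([  -26., -1202.,     0.]), array([  -7., -245.,    0.]), array([ -1., 356.,  -0.])]
[ 0.2 -0.   0. ]
[-0. -0.  0.]
[ 0. -0.  0.]
```

```bash
cat > ik.py <<'E'
from h import *
from scipy.optimize import least_squares
def fk2(q,L3=360.):
    p,R,w=fk(q,L3);o=np.array([-np.sin(-q[0]),np.cos(-q[0]),0])*-28.
    return p+o,R,w+o
mid=LIM.mean(1);half=(LIM[:,1]-LIM[:,0])/2
def ik(p,R,n=14,seed=0):
    rng=np.random.default_rng(seed);best=None
    def f(q):
        a,b,_=fk2(q);return np.r_[(a-p)/5,Ro.from_matrix(b.T@R).as_rotvec()*40,0.02*((q-mid)/half)**4]
    for i in range(n):
        q0=mid+half*rng.uniform(-.8,.8,7);q0[0]=-np.arctan2(p[1],p[0])+rng.uniform(-.5,.5)
        r=least_squares(f,np.clip(q0,LIM[:,0]+.01,LIM[:,1]-.01),bounds=(LIM[:,0],LIM[:,1]),max_nfev=60)
        if np.linalg.norm(r.fun[:6])<.3:
            m=(1-np.abs((r.x-mid)/half)).min()
            if best is None or m>best[0]: best=(m,r.x)
    return best
E
python3 - <<'E'
from ik import *
Q=[([-1.224,.628,.038,1.517,-.027,.996,-.02],[260.7,595.4,231.3]),([-0.31096792,0.3005473,0.06675459,1.56215219,-0.01385662,1.27932831,1.83264622],[521.2,108.9,411]),
([-0.28971572,0.06375409,0.38481699,2.41518483,1.27560274,0.37582301,-0.08210607],[430,-191.7,318.9])]
for L in(350,356,362):print(L,[np.round(fk2(q,L)[0]-p,1) for q,p in Q])
def sh(n,b):print(n,None if b is None else (round(b[0],2),b[1].round(2),fk2(b[1])[2].round(0)))
for xs in(1,-1):
  for a in (20,32,45):
    sh(('place',xs,a),ik(tcp((509,17,75),toolR(33.7,90-a,xs)),toolR(33.7,90-a,xs),8))
    for A in(-100,-75,-50,-20):
      sh(('pick',-xs,a,A),ik(tcp((443,-363,76),toolR(A,a,-xs)),toolR(A,a,-xs),8))
E
```

```text
350 [array([0.2, 1.6, 0.5]), array([1.8, 0.6, 0.3]), array([ 6.6,  0.3, -0.3])]
356 [array([0.2, 1.7, 0.5]), array([1.8, 0.5, 0.3]), array([ 9.3, -2.1,  0.9])]
362 [array([0.2, 1.7, 0.5]), array([1.8, 0.5, 0.3]), array([12. , -4.6,  2.2])]
('place', 1, 20) (np.float64(0.1), array([ 0.66,  0.95, -0.97,  2.26,  1.79,  0.54, -2.64]), array([412., -48., 396.]))
('pick', -1, 20, -100) (np.float64(0.4), array([ 0.15,  1.16, -0.16,  2.01,  1.49,  1.37, -1.61]), array([499., -47., 193.]))
('pick', -1, 20, -75) (np.float64(0.11), array([ 0.35,  1.26, -0.37,  2.34,  2.  ,  1.73, -1.8 ]), array([360., -53., 193.]))
('pick', -1, 20, -50) None
('pick', -1, 20, -20) None
('place', 1, 32) (np.float64(0.06), array([ 0.5 ,  0.84, -0.52,  2.4 ,  3.18,  0.44,  2.34]), array([359., -83., 364.]))
('pick', -1, 32, -100) (np.float64(0.38), array([ 0.53,  1.16, -0.66,  2.03,  1.62,  1.61, -1.49]), array([493., -78., 257.]))
('pick', -1, 32, -75) (np.float64(0.11), array([ 0.6 ,  1.19, -0.66,  2.35,  2.04,  1.68, -1.52]), array([368., -83., 257.]))
('pick', -1, 32, -50) None
('pick', -1, 32, -20) None
('plac
[... 1216 characters left out ...]
 32, -75) (np.float64(0.09), array([ 0.34,  1.07, -0.27,  2.36,  2.06,  1.35,  1.42]), array([368., -83., 257.]))
('pick', 1, 32, -50) None
('pick', 1, 32, -20) None
('place', -1, 45) None
('pick', 1, 45, -100) (np.float64(0.36), array([ 0.49,  0.96, -0.45,  2.06,  1.53,  1.15,  1.79]), array([ 485., -125.,  317.]))
('pick', 1, 45, -75) (np.float64(0.14), array([ 0.62,  0.97, -0.54,  2.31,  2.01,  1.2 ,  1.75]), array([ 381., -130.,  317.]))
('pick', 1, 45, -50) (np.float64(0.0), array([ 0.97,  1.08, -0.77,  2.47,  2.46,  1.34,  2.08]), array([ 288., -178.,  317.]))
('pick', 1, 45, -20) (np.float64(0.02), array([ 1.12,  0.96, -0.42,  2.44,  3.26,  0.88,  2.1 ]), array([ 216., -280.,  317.]))
```

```bash
sed -i 's/L3=360/L3=345/' ik.py; cat >> ik.py <<'E'
def near(p,R,q0,iters=1,w=0.03):
    f=lambda q:np.r_[(fk2(q)[0]-p)/5,Ro.from_matrix(fk2(q)[1].T@R).as_rotvec()*40,w*(q-q0)]
    r=least_squares(f,np.clip(q0,LIM[:,0]+.01,LIM[:,1]-.01),bounds=(LIM[:,0]+.01,LIM[:,1]-.01),max_nfev=200)
    return r.x,np.linalg.norm(r.fun[:6])
def jrows(q0,q1,g,n=None):
    """Cartesian rows following a joint-space line"""
    n=n or int(np.ceil(np.abs(q1-q0).max()/(0.6*2.57/12)))
    while 1:
        P=[fk2(q0+(q1-q0)*i/n) for i in range(n+1)]
        dt=max(np.linalg.norm(P[i+1][0]-P[i][0]) for i in range(n));dr=max(np.degrees(np.linalg.norm(Ro.from_matrix(P[i][1].T@P[i+1][1]).as_rotvec())) for i in range(n))
        if dt<40 and dr<7: break
        n+=1
    out=[]
    for (p,R,_),(p2,R2,_) in zip(P,P[1:]):
        out.append(f"{g:g} "+' '.join(f'{x:.1f}' for x in R.T@(p2-p)/10)+' '+' '.join(f'{x:.1f}' for x in np.degrees(Ro.from_matrix(R.T@R2).as_rotvec())))
    for i in range(0,n,5): print('; '.join(out[i:i+5]))
    print('path',[P[i][0].round(0).tolist() for i in range(0,n+1,4)])
E
python3 - <<'E'
from ik import *
q0=np.array(read_state()['qpos']);print(fk2(q0)[0],read_state()['eef_pos'])
R=toolR(-75,25,1);p=tcp((443,-363,76),R)
b=ik(p,R,16);print('pick',b)
qs,e=near(p+[0,0,110],R,b[1]);print('stand',qs.round(2),e)
Rp=toolR(33.7,65,-1);c=ik(tcp((509,17,75),Rp),Rp,20);print('place',c)
for w in(1,-1):
    Rh=toolR(33.7-90*w,89.99,1);print('handle',w,ik(tcp((576,61,144),Rh),Rh,16))
jrows(q0,qs,1)
np.save('qs.npy',qs);np.save('qpick.npy',b[1])
E
```

```text
[ 434.96931705 -188.90285655  317.97601793] [ 430.69869127 -191.29521853  319.39115097]
pick (np.float64(0.1069730319345602), array([ 0.39757177,  1.16233942, -0.36917971,  2.34751588,  2.04913542,
        1.58998332,  1.42833758]))
stand [ 0.42  0.89 -0.43  2.39  1.95  1.47  1.61] 1.707726902849412e-05
place (np.float64(0.1468057268010523), array([ 0.71781069,  0.99774315, -1.01696522,  2.30190744,  2.00324473,
        0.56245095,  0.34246994]))
handle 1 (np.float64(0.20602199263335286), array([-0.5051058 ,  0.71747916,  0.56486258,  1.84632276, -0.54992128,
        0.73848674, -2.18746796]))
handle -1 (np.float64(0.565523321227122), array([ 0.17199255,  0.7291993 , -0.52330253,  1.79435383,  0.50693735,
        0.7552886 , -0.03038885]))
1 0.3 -1.2 0.8 3.2 0.5 -6.2; 1 0.3 -1.1 0.8 3.0 0.7 -6.2; 1 0.4 -1.0 0.9 2.9 0.9 -6.2; 1 0.4 -0.9 0.9 2.7 1.0 -6.2; 1 0.4 -0.8 0.9 2.5 1.1 -6.2
1 0.4 -0.7 0.9 2.3 1.2 -6.2; 1 0.4 -0.6 0.9 2.1 1.2 -6.1; 1 0.4 -0.5 0.9 1.9 1.3 -6.1; 1 0.3 -0.4 0.9 1.7 1.3 -6.1; 1 0.3 -0.3 0.9 1.6 1.3 -6.1
1 0.2 -0.2 0.9 1.4 1.2 -6.0; 1 0.2 -0.2 0.9 1.3 1.2 -6.0; 1 0.1 -0.1 0.9 1.1 1.1 -5.9; 1 0.0 -0.1 0.8 1.0 1.0 -5.8; 1 -0.1 -0.1 0.8 0.9 0.9 -5.7
1 -0.1 -0.0 0.8 0.9 0.9 -5.7; 1 -0.2 -0.0 0.8 0.8 0.8 -5.6; 1 -0.3 -0.0 0.8 0.8 0.7 -5.4; 1 -0.4 -0.1 0.8 0.7 0.6 -5.3; 1 -0.4 -0.1 0.7 0.7 0.5 -5.2
1 -0.5 -0.1 0.7 0.7 0.4 -5.0; 1 -0.5 -0.1 0.7 0.7 0.4 -4.9; 1 -0.6 -0.2 0.7 0.7 0.3 -4.7; 1 -0.6 -0.2 0.6 0.7 0.3 -4.6; 1 -0.6 -0.2 0.6 0.7 0.3 -4.4
1 -0.6 -0.3 0.6 0.8 0.3 -4.2
path [[435.0, -189.0, 318.0], [416.0, -236.0, 293.0], [405.0, -279.0, 277.0], [404.0, -314.0, 263.0], [411.0, -342.0, 245.0], [424.0, -362.0, 222.0], [440.0, -375.0, 193.0]]
```

{"op": "move_arm", "data": {
  "targets": "1 0.3 -1.2 0.8 3.2 0.5 -6.2; 1 0.3 -1.1 0.8 3 0.7 -6.2; 1 0.4 -1 0.9 2.9 0.9 -6.2; 1 0.4 -0.9 0.9 2.7 1 -6.2; 1 0.4 -0.8 0.9 2.5 1.1 -6.2"
}}

```text
clock: 3.53
eef_pos: [409.8, -249.8, 290.4]
tool_rot: [-2.49, 0.373, 3.137]
force: [0.7, 1.0, 0.1]
width: 85.4
gripper_force: 0.0
```

{"op": "move_arm", "data": {
  "targets": "1 0.4 -0.7 0.9 2.3 1.2 -6.2; 1 0.4 -0.6 0.9 2.1 1.2 -6.1; 1 0.4 -0.5 0.9 1.9 1.3 -6.1; 1 0.3 -0.4 0.9 1.7 1.3 -6.1; 1 0.3 -0.3 0.9 1.6 1.3 -6.1"
}}

```text
clock: 3.95
eef_pos: [401.5, -300.4, 270.9]
tool_rot: [-2.272, -0.08, -2.838]
force: [-0.3, 0.2, 0.1]
width: 85.2
gripper_force: 0.0
```

{"op": "move_arm", "data": {
  "targets": "1 0.2 -0.2 0.9 1.4 1.2 -6; 1 0.2 -0.2 0.9 1.3 1.2 -6; 1 0.1 -0.1 0.9 1.1 1.1 -5.9; 1 0 -0.1 0.8 1 1 -5.8; 1 -0.1 -0.1 0.8 0.9 0.9 -5.7"
}}

```text
clock: 4.37
eef_pos: [407.1, -338.8, 250.2]
tool_rot: [-2.255, -0.539, -2.575]
force: [0.1, 0.3, 0.6]
width: 85.6
gripper_force: 0.0
```

{"op": "move_arm", "data": {
  "targets": "1 -0.1 0 0.8 0.9 0.9 -5.7; 1 -0.2 0 0.8 0.8 0.8 -5.6; 1 -0.3 0 0.8 0.8 0.7 -5.4; 1 -0.4 -0.1 0.8 0.7 0.6 -5.3; 1 -0.4 -0.1 0.7 0.7 0.5 -5.2"
}}

```text
clock: 4.78
eef_pos: [422.5, -365.3, 221.7]
tool_rot: [-2.454, -0.924, -2.185]
force: [-0.3, 0.3, -0.2]
width: 85.5
gripper_force: 0.0
```

```bash
python3 - <<'E'
from ik import *
q0=np.array(read_state()['qpos']);qs=np.load('qs.npy');print(q0.round(2),qs.round(2),read_state()['clock'])
p,R=pose();R1=toolR(-75,25,1);print(p,np.degrees(Ro.from_matrix(R.T@R1).as_rotvec()))
rows(p,R,tcp((443,-363,76),R1)+[0,0,110],R1,1)
E
```

```text
[-0.21  0.75  0.46  2.43  1.95  0.79  1.01] [ 0.42  0.89 -0.43  2.39  1.95  1.47  1.61] 4.7833
[ 422.51419537 -365.31231283  221.677813  ] [  4.48785516   1.82683251 -27.51345117]
1 -0.91 -0.17 0.91 1.1 0.5 -6.9; 1 -0.89 -0.26 0.91 1.1 0.5 -6.9; 1 -0.86 -0.35 0.91 1.1 0.5 -6.9; 1 -0.83 -0.43 0.91 1.1 0.5 -6.9
```

{"op": "move_arm", "data": {
  "targets": "1 -0.9 -0.2 0.9 1.1 0.5 -6.9; 1 -0.9 -0.3 0.9 1.1 0.5 -6.9; 1 -0.9 -0.4 0.9 1.1 0.5 -6.9; 1 -0.8 -0.4 0.9 1.1 0.5 -6.9; 1 0 0 0 0 0 0"
}}

```text
clock: 5.2
eef_pos: [448.2, -379.0, 176.9]
tool_rot: [3.132, -1.136, -1.301]
force: [-0.3, -0.3, -0.2]
width: 85.5
gripper_force: 0.0
```

```bash
python3 - <<'E'
from ik import *
s=read_state();print(s['qpos'].round(2),s['clock'],s['force'])
d=grab('wrist','w2.png')
p,R=pose(s);R1=toolR(-75,25,1);print(p,np.degrees(Ro.from_matrix(R.T@R1).as_rotvec()))
for z in(136,114,76,38):print(proj(d,(443,-363,z)).round(0))
rows(p,R,tcp((443,-363,76),R1),R1,1,6)
E
```

```text
[-0.19  0.93  0.48  2.42  2.17  0.87  1.2 ] 5.2 [-0.32275431 -0.26651794 -0.22897769]
[ 448.19827705 -378.97176373  176.94563652] [ 0.16472944 -0.10234676  0.18319723]
[288. 367.]
[288. 389.]
[287. 421.]
[287. 446.]
1 -1.64 0.01 0.77 0.0 -0.0 0.0; 1 -1.64 0.01 0.77 0.0 -0.0 0.0; 1 -1.64 0.01 0.77 0.0 -0.0 0.0; 1 -1.64 0.01 0.77 0.0 -0.0 0.0; 1 -1.64 0.01 0.77 0.0 -0.0 0.0
1 -1.64 0.01 0.77 0.0 -0.0 0.0
```

View pics/w2.png

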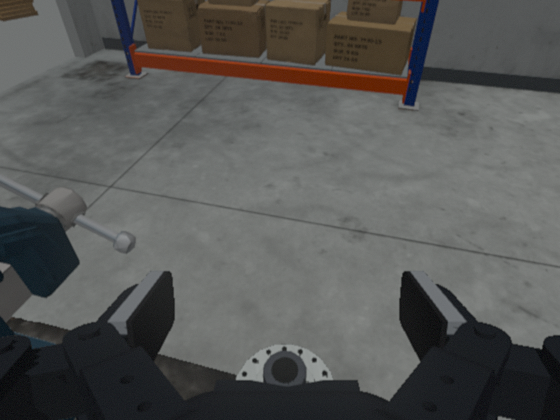

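The wrist view shows the silver hub's cap at (288,368), midway between the fingers and exactly where predicted. I'll descend and grip.

{"op": "move_arm", "data": {
  "targets": "1 -1.8 0 0.9 0 0 0; 1 -1.8 0 0.9 0 0 0; 1 -1.7 0 0.8 0 0 0; 1 -1.7 0 0.8 0 0 0; 1 -1.6 0 0.8 0 0 0"
}}

```text
clock: 5.67
eef_pos: [448.1, -381.1, 83.7]
tool_rot: [-3.127, -1.138, -1.329]
force: [1.2, -0.1, 0.3]
width: 85.4
gripper_force: 0.0
```

{"op": "move_arm", "data": {
  "targets": "1 -1.2 0 0.7 0 0 0; 1 0 0 0 0 0 0; -1 0 0 0 0 0 0; -1 0 0 0 0 0 0; -1 0 0 0 0 0 0"
}}

```text
clock: 6.08
eef_pos: [448.2, -382.7, 71.4]
tool_rot: [-3.132, -1.139, -1.323]
force: [0.2, 0.2, -0.2]
width: 51.2
gripper_force: 0.0
```

{"op": "move_arm", "data": {
  "targets": "-1 0 0 0 0 0 0; -1 0 0 0 0 0 0; -1 0 0 0 0 0 0"
}}

```text
clock: 6.33
eef_pos: [448.3, -382.8, 71.1]
tool_rot: [-3.133, -1.139, -1.321]
force: [1.7, 1.8, 5.9]
width: 34.8
gripper_force: 59.1
```

```bash
python3 - <<'E'
from ik import *
s=read_state();print({k:np.round(v,2) for k,v in s.items()})
p,R=pose(s);h=np.array([443,-363,76]);print('hub in tool',R.T@(h-p), np.degrees(Ro.from_matrix(R.T@toolR(-75,25,1)).as_rotvec()))
grab('side','s2.png')
E
```

```text
{'clock': np.float64(6.33), 'qpos': array([-0.13,  1.19,  0.37,  2.37,  2.2 ,  1.  ,  0.99]), 'qd': array([ 0.,  0.,  0., -0., -0.,  0., -0.]), 'tau': array([ 1.060e+00, -4.705e+01,  9.620e+00,  7.200e+00, -1.680e+00,
        2.560e+00,  3.000e-02]), 'eef_pos': array([ 448.28, -382.78,   71.09]), 'tool_rot': array([-3.13, -1.14, -1.32]), 'force': array([1.66, 1.77, 5.89]), 'torque': array([0.4 , 0.01, 0.14]), 'gripper_force': np.float64(59.1), 'width': np.float64(34.78)}
hub in tool [ -4.09902918   0.0580907  -20.65371348] [ 0.15067942 -0.27829389 -0.28938912]
```

```bash
python3 - <<'E'
from ik import *
s=read_state();q0=np.array(s['qpos']);p,R=pose(s)
q1,e1=near(fk2(q0)[0]+[0,0,150],fk2(q0)[1],q0);print('lift',q1.round(2),e1, 'row dir per cm',(R.T@[0,0,1]).round(3))
ht=np.array([-4,0,-20.6]);Rp=toolR(33.7,65,-1)
off=fk2(q0)[0]-p
ph=np.array([509,17,165])-Rp@ht
for q in (q1,mid,q1*[0,1,-1,1,1,1,1]):
    q2,e2=near(ph,Rp,q);print('hover',q2.round(2),e2,np.abs(q2-q1).max())
    q3,e3=near(ph-[0,0,90],Rp,q2);print('  place',q3.round(2),e3)
E
```

```text
lift [-0.22  0.82  0.53  2.43  2.15  0.82  1.31] 3.121904558334496e-05 row dir per cm [ 0.908 -0.003 -0.418]
hover [ 0.66  0.67 -0.85  2.27  1.55  0.24  0.69] 6.840240193441529e-05 1.3854541329461745
  place [ 0.72  1.   -1.01  2.31  2.03  0.56  0.33] 7.393521091933399e-05
hover [ 0.66  0.67 -0.85  2.27  1.55  0.24  0.69] 0.0001361974461398244 1.3854539240033013
  place [ 0.72  1.   -1.01  2.31  2.03  0.56  0.33] 7.393584230381081e-05
hover [ 0.66  0.67 -0.85  2.27  1.55  0.24  0.69] 2.608295861681228e-05 1.385455946570359
  place [ 0.72  1.   -1.01  2.31  2.03  0.56  0.33] 7.393583123368692e-05
```

{"op": "move_arm", "data": {
  "targets": "-1 0.9 0 -0.4 0 0 0; -1 1.8 0 -0.8 0 0 0; -1 2.7 0 -1.3 0 0 0; -1 2.7 0 -1.3 0 0 0; -1 2.7 0 -1.3 0 0 0"
}}

```text
clock: 6.8
eef_pos: [446.2, -381.4, 189.4]
tool_rot: [3.141, -1.134, -1.314]
force: [0.7, -0.3, -1.4]
width: 34.4
gripper_force: 59.7
```

{"op": "move_arm", "data": {
  "targets": "-1 2.7 0 -1.3 0 0 0; -1 0 0 0 0 0 0"
}}

```text
clock: 6.97
eef_pos: [446.4, -382.1, 224.2]
tool_rot: [-3.122, -1.14, -1.334]
force: [0.3, 0.2, -0.5]
width: 34.6
gripper_force: 59.6
```

```bash
cat s2 2>/dev/null; python3 - <<'E'
from ik import *
q0=np.array(read_state()['qpos']);print(q0.round(2))
ht=np.array([-4,0,-20.6]);u=Ro.from_euler('z',33.7,degrees=True).as_matrix()[:,0]
for roll in(-35,-20,0,20,35):
    Rp=Ro.from_rotvec(u*np.radians(roll)).as_matrix()@toolR(33.7,65,-1)
    for H in(75,145):
        P=np.array([509,17,H])-Rp@ht
        b=ik(P,Rp,10);n=near(P,Rp,q0)
        print(roll,H,None if b is None else (round(b[0],2),b[1].round(2)),n[0].round(2),round(n[1],2))
E
```

```text
[-0.23  0.82  0.55  2.43  2.14  0.81  1.31]
-35 75 None [ 0.36  1.3  -1.24  2.46  2.07  1.7   0.14] 3.34
-35 145 None [ 0.38  1.04 -1.24  2.46  1.94  1.48  0.16] 2.7
-20 75 (np.float64(0.0), array([ 0.44,  1.01, -0.94,  2.47,  2.26,  1.05, -0.03])) [ 0.57  1.21 -1.24  2.46  2.13  1.32  0.2 ] 0.11
-20 145 (np.float64(0.03), array([ 0.5 ,  0.81, -1.  ,  2.44,  2.08,  0.87,  0.09])) [ 0.28  0.66 -0.62  2.45  2.32  0.64 -0.18] 0.0
0 75 (np.float64(0.14), array([ 0.73,  1.02, -1.03,  2.31,  2.01,  0.58,  0.34])) [ 0.64  0.91 -0.85  2.31  2.18  0.43  0.14] 0.0
0 145 (np.float64(0.17), array([ 0.75,  0.81, -1.02,  2.28,  1.69,  0.42,  0.57])) [ 0.63  0.71 -0.81  2.28  1.79  0.24  0.45] 0.0
20 75 (np.float64(0.14), array([ 0.89,  1.11, -1.07,  2.12,  1.13,  0.4 ,  1.24])) [ 0.87  1.08 -1.01  2.12  1.05  0.34  1.32] 0.0
20 145 (np.float64(0.15), array([ 0.88,  0.9 , -1.  ,  2.1 ,  0.54,  0.36,  1.73])) [ 0.95  1.02 -1.19  2.09  0.89  0.49  1.4 ] 0.0
35 75 (np.float64(0.26), array([ 0.89,  1.13, -0.92,  1.98,  0.19,  0.46,  2.14])) [ 1.01  1.32 -1.21  1.97  0.77  0.62  1.6 ] 0.0
35 145 (np.float64(0.24), array([ 0.9 ,  0.98, -0.93,  1.97,  0.01,  0.55,  2.23])) [ 1.02  1.18 -1.24  1.96  0.56  0.65  1.69] 0.0
```

```bash
cat > go.py <<'E'
from ik import *
import sys
s=read_state();q0=np.array(s['qpos']);p,R=pose(s);print(q0.round(2),p.round(0),round(float(s['clock']),2),s['width'])
ht=np.array([-4,0,-20.6]);Rp=toolR(33.7,65,-1);P=np.array([509,17,float(sys.argv[1])])-Rp@ht
q=[.75,.81,-1.02,2.28,1.69,.42,.57];qt,e=near(P,Rp,np.array(q));print(qt.round(2),e)
if sys.argv[2]=='j':
    jrows(q0,qt,-1)
    for t in np.linspace(0,1,9):
        a,b,_=fk2(q0+(qt-q0)*t);print((a+b@ht).round(0),'axis z',round((b@[.907,0,-.42])[2],2))
else: rows(p,R,P,Rp,-1)
E
python3 go.py 150 j
```

```text
[-0.23  0.82  0.55  2.43  2.14  0.81  1.31] [ 446. -382.  224.] 6.97 34.6109653219436
[ 0.75  0.79 -1.02  2.27  1.66  0.41  0.6 ] 7.0593769551416265e-06
-1 -3.5 0.2 0.3 -0.9 -4.7 4.0; -1 -3.4 0.3 0.2 -1.0 -4.6 4.1; -1 -3.2 0.4 0.1 -1.1 -4.6 4.2; -1 -3.1 0.5 0.0 -1.2 -4.6 4.3; -1 -3.0 0.5 -0.1 -1.3 -4.5 4.4
-1 -2.9 0.6 -0.2 -1.4 -4.5 4.5; -1 -2.9 0.6 -0.3 -1.5 -4.5 4.6; -1 -2.8 0.6 -0.5 -1.5 -4.4 4.6; -1 -2.8 0.6 -0.6 -1.6 -4.4 4.7; -1 -2.7 0.6 -0.8 -1.6 -4.4 4.7
-1 -2.7 0.6 -0.9 -1.7 -4.4 4.6; -1 -2.7 0.6 -1.1 -1.7 -4.4 4.6; -1 -2.8 0.7 -1.2 -1.8 -4.3 4.6; -1 -2.8 0.7 -1.4 -1.8 -4.3 4.5; -1 -2.9 0.8 -1.6 -1.9 -4.3 4.4
-1 -2.9 0.9 -1.7 -1.9 -4.3 4.3; -1 -3.0 1.0 -1.8 -2.0 -4.3 4.1
path [[451.0, -380.0, 215.0], [436.0, -318.0, 99.0], [438.0, -220.0, 35.0], [463.0, -107.0, 34.0], [503.0, -3.0, 103.0]]
[ 446. -360.  220.] axis z 1.0
[ 438. -334.  157.] axis z 0.98
[ 433. -296.  105.] axis z 0.91
[ 432. -248.   68.] axis z 0.81
[ 439. -195.   48.] axis z 0.67
[ 451. -138.   46.] axis z 0.51
[468. -82.  63.] axis z 0.34
[488. -29.  98.] axis z 0.16
[509.  17. 150.] axis z -0.0
```

```bash
cat > go2.py <<'E'
from ik import *
import sys
# hub-centred path: orientation of joint line, hub centre on straight line with z profile
s=read_state();q0=np.array(s['qpos']);p,R0=pose(s)
ht=np.array([-4,0,-20.6]);Rp=toolR(33.7,65,-1)
qt,e=near(np.array([509,17,150])-Rp@ht,Rp,np.array([.75,.81,-1.02,2.28,1.69,.42,.57]))
h0=p+R0@ht;n=20;T=[]
for t in np.linspace(0,1,n+1):
    b=fk2(q0+(qt-q0)*t)[1];h=h0+(np.array([509,17,h0[2]])-h0)*t;h[2]-=max(0,t-.6)/.4*(h0[2]-150)
    T.append((h-b@ht,b))
Q=q0
for i,(a,b) in enumerate(T):
    Q,e=near(a,b,Q,w=.02)
    if i%4==0: print(i,Q.round(2),round(e,2))
out=[]
for (p,R),(p2,R2) in zip(T,T[1:]):
    out.append("-1 "+' '.join(f'{x:.1f}' for x in R.T@(p2-p)/10)+' '+' '.join(f'{x:.1f}' for x in np.degrees(Ro.from_matrix(R.T@R2).as_rotvec())))
for i in range(0,n,5): print('; '.join(out[i:i+5]))
E
python3 go2.py
```

```text
0 [-0.23  0.8   0.56  2.43  2.15  0.8   1.32] 0.0
4 [-0.37  0.61  0.62  2.33  1.64  0.46  1.67] 0.0
8 [-0.24  0.45  0.38  2.22  0.96  0.47  2.09] 0.0
12 [-0.05  0.38  0.12  2.16  0.51  0.47  2.24] 0.0
16 [ 0.16  0.44 -0.13  2.2   0.2   0.27  2.25] 0.0
20 [ 0.69  0.73 -0.91  2.28  1.69  0.31  0.56] 0.0
-1 -0.9 -0.8 -1.6 -0.7 -4.0 3.4; -1 -1.0 -0.7 -1.5 -0.8 -3.9 3.5; -1 -1.2 -0.6 -1.5 -0.9 -3.9 3.5; -1 -1.3 -0.5 -1.4 -1.0 -3.9 3.6; -1 -1.4 -0.4 -1.3 -1.1 -3.9 3.7
-1 -1.6 -0.3 -1.2 -1.1 -3.8 3.8; -1 -1.7 -0.2 -1.1 -1.2 -3.8 3.8; -1 -1.7 -0.0 -1.0 -1.2 -3.8 3.9; -1 -1.8 0.1 -0.9 -1.3 -3.8 3.9; -1 -1.9 0.2 -0.8 -1.3 -3.8 3.9
-1 -1.9 0.4 -0.7 -1.4 -3.7 4.0; -1 -1.9 0.5 -0.6 -1.4 -3.7 4.0; -1 -2.1 0.9 0.5 -1.4 -3.7 3.9; -1 -2.0 1.0 0.6 -1.5 -3.7 3.9; -1 -1.9 1.2 0.8 -1.5 -3.7 3.9
-1 -1.7 1.2 0.9 -1.5 -3.7 3.8; -1 -1.6 1.3 1.0 -1.6 -3.7 3.8; -1 -1.4 1.4 1.2 -1.6 -3.7 3.7; -1 -1.3 1.4 1.3 -1.7 -3.7 3.6; -1 -1.1 1.5 1.4 -1.7 -3.6 3.5
```

{"op": "move_arm", "data": {
  "targets": "-1 -0.9 -0.8 -1.6 -0.7 -4 3.4; -1 -1 -0.7 -1.5 -0.8 -3.9 3.5; -1 -1.2 -0.6 -1.5 -0.9 -3.9 3.5; -1 -1.3 -0.5 -1.4 -1 -3.9 3.6; -1 -1.4 -0.4 -1.3 -1.1 -3.9 3.7"
}}

```text
clock: 7.38
eef_pos: [461.0, -285.2, 212.5]
tool_rot: [-2.863, -0.754, -1.742]
force: [-1.3, -1.4, -2.3]
width: 34.8
gripper_force: 60.2
```

{"op": "move_arm", "data": {
  "targets": "-1 -1.6 -0.3 -1.2 -1.1 -3.8 3.8; -1 -1.7 -0.2 -1.1 -1.2 -3.8 3.8; -1 -1.7 0 -1 -1.2 -3.8 3.9; -1 -1.8 0.1 -0.9 -1.3 -3.8 3.9; -1 -1.9 0.2 -0.8 -1.3 -3.8 3.9"
}}

```text
clock: 7.8
eef_pos: [473.7, -190.6, 203.2]
tool_rot: [-2.832, -0.355, -1.999]
force: [0.3, -0.5, -2.9]
width: 34.6
gripper_force: 60.1
```

{"op": "move_arm", "data": {
  "targets": "-1 -1.9 0.4 -0.7 -1.4 -3.7 4; -1 -1.9 0.5 -0.6 -1.4 -3.7 4; -1 0 0 0 0 0 0"
}}

```text
clock: 8.05
eef_pos: [480.2, -150.4, 201.0]
tool_rot: [-2.852, -0.19, -2.098]
force: [-0.1, -0.6, -1.9]
width: 34.7
gripper_force: 60.1
```

```bash
python3 - <<'E'
from ik import *
s=read_state();q0=np.array(s['qpos']);p,R=pose(s);print(q0.round(2),p.round(0),s['clock'],s['width'])
ht=np.array([-4,0,-20.6]);print('hub',p+R@ht)
u=Ro.from_euler('z',33.7,degrees=True).as_matrix()[:,0]
for roll in(0,12,25):
    Rp=Ro.from_rotvec(u*np.radians(roll)).as_matrix()@toolR(33.7,65,-1)
    Q=q0
    for H in(190,150,75):
        P=np.array([509,17,H])-Rp@ht;Q,e=near(P,Rp,Q);print(roll,H,Q.round(2),round(e,2))
E
```

```text
[-0.11  0.41  0.21  2.17  0.51  0.44  2.26] [ 480. -150.  201.] 8.05 34.71734982252843
hub [ 478.93755654 -140.80302319  219.59129122]
0 190 [ 0.24  0.47 -0.22  2.21 -0.74  0.24  2.93] 2.43
0 150 [ 0.23  0.55 -0.2   2.19 -0.73  0.24  2.93] 4.86
0 75 [ 0.22  0.71 -0.18  2.13 -0.7   0.24  2.93] 8.94
12 190 [ 0.7   0.63 -0.75  2.15 -0.06  0.28  2.28] 0.0
12 150 [ 0.78  0.78 -0.9   2.17  0.71  0.24  1.56] 0.0
12 75 [ 0.76  0.97 -0.89  2.2   1.54  0.24  0.81] 0.0
25 190 [ 0.78  0.73 -0.75  2.04 -0.28  0.5   2.48] 0.0
25 150 [ 0.76  0.8  -0.73  2.06 -0.26  0.41  2.51] 0.0
25 75 [ 0.73  0.95 -0.69  2.08 -0.23  0.27  2.56] 0.0
```

```bash
cat > go3.py <<'E'
from ik import *
import sys
H=float(sys.argv[1]);roll=float(sys.argv[2]);n=int(sys.argv[3]);X=np.array([509,17.])
s=read_state();q0=np.array(s['qpos']);p,R0=pose(s)
ht=np.array([-4,0,-20.6]);u=Ro.from_euler('z',33.7,degrees=True).as_matrix()[:,0]
Rp=Ro.from_rotvec(u*np.radians(roll)).as_matrix()@toolR(33.7,65,-1)
rv=Ro.from_matrix(R0.T@Rp).as_rotvec();print('turn',np.degrees(rv).round(1))
h0=p+R0@ht;T=[]
for t in np.linspace(0,1,n+1):
    b=R0@Ro.from_rotvec(rv*t).as_matrix();h=h0+(np.array([*X,H])-h0)*t;T.append((h-b@ht,b))
Q=q0
for i,(a,b) in enumerate(T):
    Q,e=near(a,b,Q,w=.02)
    if i%3==0 or i==n: print(i,Q.round(2),round(e,2))
out=[]
for (p,R),(p2,R2) in zip(T,T[1:]):
    out.append("-1 "+' '.join(f'{x:.1f}' for x in R.T@(p2-p)/10)+' '+' '.join(f'{x:.1f}' for x in np.degrees(Ro.from_matrix(R.T@R2).as_rotvec())))
for i in range(0,n,5): print('; '.join(out[i:i+5]))
E
python3 go3.py 160 28 12
```

```text
turn [-40.2 -36.8  35.5]
0 [-0.11  0.4   0.21  2.17  0.51  0.44  2.26] 0.0
3 [ 0.15  0.44 -0.05  2.08  0.17  0.52  2.46] 0.0
6 [ 0.36  0.51 -0.25  2.04 -0.09  0.56  2.58] 0.0
9 [ 0.54  0.61 -0.42  2.02 -0.32  0.57  2.66] 0.0
12 [ 0.69  0.76 -0.6   2.04 -0.51  0.52  2.73] 0.0
-1 -1.4 0.6 0.1 -3.3 -3.1 3.0; -1 -1.4 0.7 0.2 -3.3 -3.1 3.0; -1 -1.4 0.7 0.3 -3.3 -3.1 3.0; -1 -1.3 0.8 0.4 -3.3 -3.1 3.0; -1 -1.3 0.8 0.5 -3.3 -3.1 3.0
-1 -1.2 0.8 0.6 -3.3 -3.1 3.0; -1 -1.1 0.9 0.7 -3.3 -3.1 3.0; -1 -1.0 0.9 0.8 -3.3 -3.1 3.0; -1 -1.0 0.9 0.9 -3.3 -3.1 3.0; -1 -0.9 0.8 1.0 -3.3 -3.1 3.0
-1 -0.8 0.8 1.1 -3.3 -3.1 3.0; -1 -0.7 0.8 1.1 -3.3 -3.1 3.0
```

{"op": "move_arm", "data": {
  "targets": "-1 -1.4 0.6 0.1 -3.3 -3.1 3; -1 -1.4 0.7 0.2 -3.3 -3.1 3; -1 -1.4 0.7 0.3 -3.3 -3.1 3; -1 -1.3 0.8 0.4 -3.3 -3.1 3; -1 -1.3 0.8 0.5 -3.3 -3.1 3"
}}

```text
clock: 8.47
eef_pos: [489.8, -78.1, 174.0]
tool_rot: [-3.138, 0.111, -2.315]
force: [0.3, -1.1, -3.2]
width: 34.9
gripper_force: 60.2
```

{"op": "move_arm", "data": {
  "targets": "-1 -1.2 0.8 0.6 -3.3 -3.1 3; -1 -1.1 0.9 0.7 -3.3 -3.1 3; -1 -1 0.9 0.8 -3.3 -3.1 3; -1 -1 0.9 0.9 -3.3 -3.1 3; -1 -0.9 0.8 1 -3.3 -3.1 3"
}}

```text
clock: 8.88
eef_pos: [502.1, -3.8, 151.0]
tool_rot: [2.785, 0.332, -2.626]
force: [-0.5, -0.8, -2.5]
width: 34.6
gripper_force: 60.2
```

{"op": "move_arm", "data": {
  "targets": "-1 -0.8 0.8 1.1 -3.3 -3.1 3; -1 -0.7 0.8 1.1 -3.3 -3.1 3; -1 0 0 0 0 0 0; -1 0 0 0 0 0 0"
}}

```text
clock: 9.22
eef_pos: [507.5, 25.0, 142.1]
tool_rot: [2.619, 0.383, -2.774]
force: [0.1, -0.7, -1.6]
width: 34.5
gripper_force: 60.3
```

```bash
python3 - <<'E'
from h import *
import pickle
s=read_state();p,R=pose(s);ht=np.array([-4,0,-20.6])
print(s['qpos'].round(2),p,s['clock'],'hub',p+R@ht,'axis',R@[.907,0,-.42])
w=grab('wrist');sd=grab('side');sc=grab('scene');pickle.dump((sc,sd,w),open('D3.pkl','wb'))
b=sd['color'][130:240,225:355];b=cv2.resize(b,(390,330),interpolation=cv2.INTER_CUBIC)
a=sc['color'][130:240,210:340];a=cv2.resize(a,(390,330),interpolation=cv2.INTER_CUBIC)
w2=cv2.resize(w['color'],(336,252))
im=np.zeros((600,800,3),np.uint8);im[:330,:390]=a;im[:330,400:790]=b;im[340:592,:336]=w2
cv2.imwrite('pics/d.png',im[:,:,::-1])
E
```

```text
[ 0.7   0.74 -0.59  2.06 -0.53  0.52  2.75] [507.45452851  24.97466773 142.06946881] 9.2167 hub [508.38920191  14.32017057 160.12405481] axis [-0.83656591 -0.54699633 -0.00122157]
```

View pics/d.png

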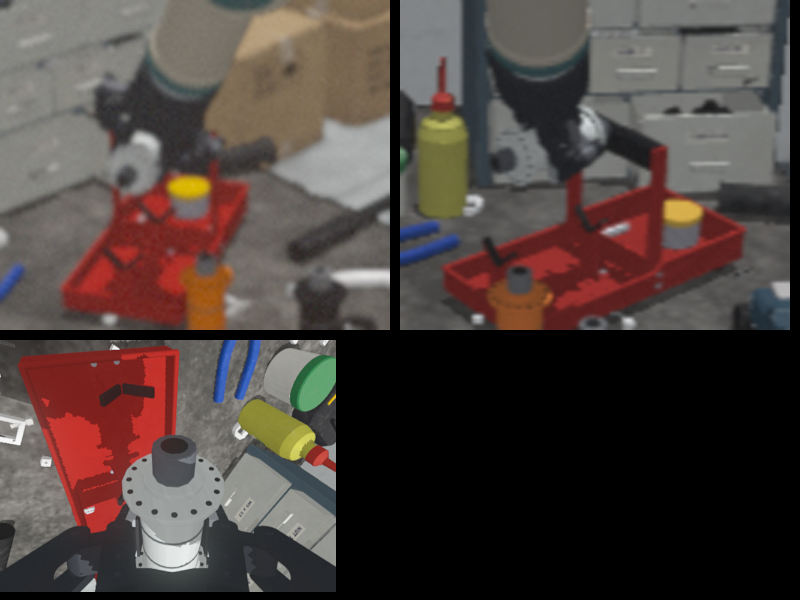

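Wrist tile: the hub is held lying with its cap end at about (292,178) in native pixels. The near V saddle is at about (203,80) and the caddy tray is below. A close crop will let me measure the V and the cap.

```bash
python3 - <<'E'
from h import *
import pickle
sc,sd,w=pickle.load(open('D3.pkl','rb'))
u=np.array([np.cos(np.radians(33.7)),np.sin(np.radians(33.7)),0]);v=np.array([-u[1],u[0],0])
o=np.array([509,17,0])+80*u
C=lambda x,y,z:o+x*u+y*v+np.array([0,0,z])
for n,q in dict(Vb=(-136,0,61),VL=(-136,18,79),VR=(-136,-18,79),Vb2=(-128,0,61)).items():print(n,proj(w,C(*q)).round(1))
p,R=pose();h=p+R@[-4,0,-20.6];a=R@[.9063,0,-.4226];print('cap',proj(w,h+60*a),proj(w,h+44*a))
im=cv2.resize(w['color'][20:220,150:350,::-1],(600,600),interpolation=cv2.INTER_CUBIC);cv2.imwrite('pics/e.png',im)
E
```

```text
Vb [188.3  74.3]
VL [240.8  80.4]
VR [157.2  97.1]
Vb2 [191.3  91.5]
cap [291.87806419 187.92167398] [291.50004749 232.83131087]
```

View pics/e.png

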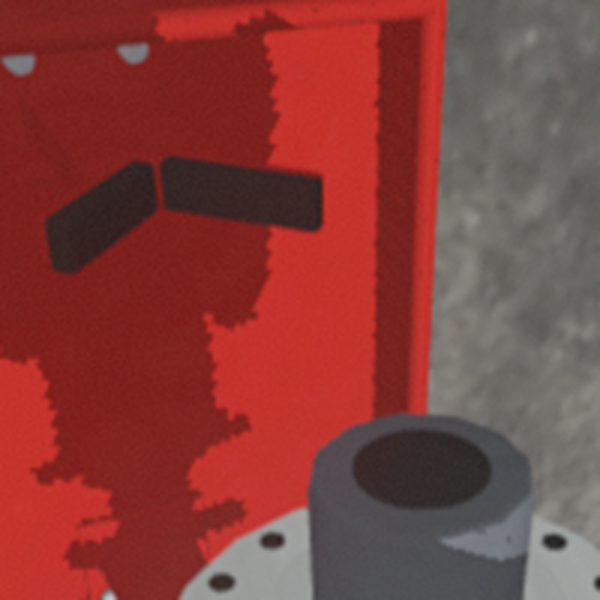

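```bash
python3 - <<'E'
from h import *
import pickle
sc,sd,w=pickle.load(open('D3.pkl','rb'))
N=lambda a,b:(150+(a+.5)/3-.5,20+(b+.5)/3-.5)
V={k:plane(w,N(*c),z) for k,c,z in(('bo',(158,158),61),('bi',(158,210),61),('Lo',(323,173),79),('Li',(323,230),79),('Ro',(48,220),79),('Ri',(70,271),79))}
for k in V:print(k,V[k].round(1))
lr=V['Lo']-V['Ro'];print('tip span',np.linalg.norm(lr),'yaw',np.degrees(np.arctan2(-lr[0],lr[1])))
s=0.5*(V['bo']+V['bi']);m=(V['Lo']+V['Li']+V['Ri']+V['Ro'])/4;print('saddle centre from bottom',s,'tips',m)
p,R=pose();a=R@[.9063,0,-.4226];h=p+R@[-4,0,-20.6]
K,Rc,t=KRt(w);cp=h+60*a;print('pred cap depth',(Rc@cp+t)[2],'meas',K[0,0]*20/74, 'cap pred',cp)
o,vv=ray(w,N(421,468))
for dep in(100,102,104,106):
    X=o+vv*dep/(Rc@vv)[2];print(dep,X.round(1),'along',((X-cp)@a).round(1),'lat',(X-cp).round(1))
E
```

```text
bo [459.   -8.5  61. ]
bi [466.3  -5.2  61. ]
Lo [448.2   7.4  79. ]
Li [455.6  11.8  79. ]
Ro [469.6 -26.6  79. ]
Ri [475.2 -21.2  79. ]
tip span 40.23731509448377 yaw 32.21170321380664
saddle centre from bottom [462.66369186  -6.84493654  61.        ] tips [462.13070781  -7.14835168  79.        ]
pred cap depth 97.68544883558765 meas 101.96291001618198 cap pred [459.93292358 -17.64365529 162.24185183]
100 [458.2 -17.  158.5] along 1.1 lat [-1.7  0.6 -3.7]
102 [458.8 -15.8 157.1] along -0.1 lat [-1.2  1.9 -5.2]
104 [459.3 -14.5 155.6] along -1.2 lat [-0.6  3.2 -6.6]
106 [459.8 -13.2 154.2] along -2.3 lat [-0.1  4.4 -8.1]
```

```bash
python3 - <<'E'
from h import *
import pickle
sc,sd,w=pickle.load(open('D3.pkl','rb'))
p,R=pose();a=R@[.9063,0,-.4226];h=p+R@[-4,0,-20.6]
print('flange pred',proj(w,h+40*a),'boss/cap',proj(w,h+44*a),'with tilt',proj(w,h+40*a-[0,0,3]))
u=np.array([.85,.527,0]);v=np.array([-.527,.85,0])
R1=Ro.from_euler('z',-1.4,degrees=True).as_matrix()@R
h1=h+5*v+.5*u-[0,0,68]
rows(p,R,h1-R1@[-4,0,-20.6],R1,-1,10)
print('down 1cm in tool',(R1.T@[0,0,-1]).round(3))
E
```

```text
flange pred [291.41660461 242.74460212] boss/cap [291.50004749 232.83131087] with tilt [286.67571465 236.42540088]
-1 0.26 -0.27 0.57 0.1 -0.1 0.1; -1 0.26 -0.27 0.57 0.1 -0.1 0.1; -1 0.26 -0.27 0.57 0.1 -0.1 0.1; -1 0.26 -0.27 0.57 0.1 -0.1 0.1; -1 0.26 -0.27 0.57 0.1 -0.1 0.1
-1 0.26 -0.27 0.57 0.1 -0.1 0.1; -1 0.26 -0.27 0.57 0.1 -0.1 0.1; -1 0.26 -0.27 0.57 0.1 -0.1 0.1; -1 0.26 -0.27 0.57 0.1 -0.1 0.1; -1 0.26 -0.27 0.57 0.1 -0.1 0.1
down 1cm in tool [ 0.377 -0.459  0.804]
```

{"op": "move_arm", "data": {
  "targets": "-1 0.26 -0.27 0.57 0.1 -0.1 0.1; -1 0.26 -0.27 0.57 0.1 -0.1 0.1; -1 0.26 -0.27 0.57 0.1 -0.1 0.1; -1 0.26 -0.27 0.57 0.1 -0.1 0.1; -1 0.26 -0.27 0.57 0.1 -0.1 0.1"
}}

```text
clock: 9.78
eef_pos: [508.0, 28.5, 109.3]
tool_rot: [2.624, 0.39, -2.787]
force: [-0.5, -0.3, -1.0]
width: 34.6
gripper_force: 60.3
```

{"op": "move_arm", "data": {
  "targets": "-1 0.26 -0.27 0.57 0.1 -0.1 0.1; -1 0.26 -0.27 0.57 0.1 -0.1 0.1; -1 0.26 -0.27 0.57 0.1 -0.1 0.1; -1 0.26 -0.27 0.57 0.1 -0.1 0.1; -1 0.26 -0.27 0.57 0.1 -0.1 0.1"
}}

```text
clock: 10.2
eef_pos: [507.4, 30.6, 75.4]
tool_rot: [2.627, 0.394, -2.801]
force: [-0.1, -0.6, -1.6]
width: 34.6
gripper_force: 60.3
```

{"op": "move_arm", "data": {
  "targets": "-1 0 0 0 0 0 0; -1 0 0 0 0 0 0"
}}

```text
clock: 10.37
eef_pos: [507.2, 30.8, 75.7]
tool_rot: [2.626, 0.393, -2.801]
force: [-0.3, 0.5, -1.4]
width: 34.9
gripper_force: 60.3
```

```bash
python3 - <<'E'
from h import *
s=read_state();p,R=pose(s);h=p+R@[-4,0,-20.6];a=R@[.9063,0,-.4226]
print(s['qpos'].round(2),p,s['force'],s['clock'],'hub',h)
d=grab('wrist');sd=grab('side')
a1=cv2.resize(d['color'][20:240,150:370],(600,600),interpolation=cv2.INTER_CUBIC)
b=cv2.resize(sd['color'][160:240,235:301],(200,242))
im=np.zeros((600,800,3),np.uint8);im[:,:600]=a1;im[:242,600:]=b
cv2.imwrite('pics/f.png',im[:,:,::-1])
print('cap pred',proj(d,h+60*a))
E
```

```text
[ 0.71  0.88 -0.63  2.11 -0.56  0.32  2.83] [507.16197014  30.81199129  75.73474631] [-0.25990127  0.46328059 -1.4159614 ] 10.3667 hub [507.56965804  20.17763408  93.82076957]
cap pred [288.77893622 177.41909297]
```

View pics/f.png

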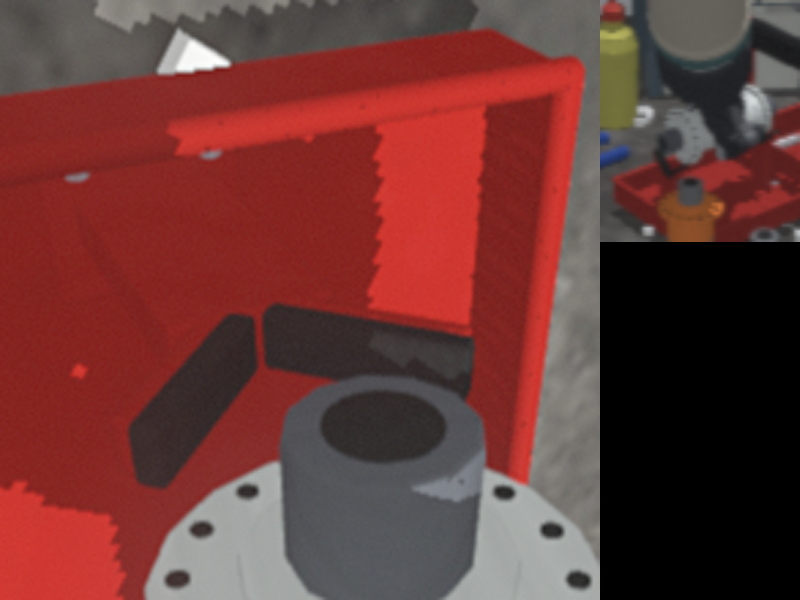

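Wrist crop: the cap end is at (290,176), where predicted. The V corner is at about (245,134) outer and (245,154) inner, native pixels. I'll compute the remaining offset.

```bash
python3 - <<'E'
from h import *
d=grab('wrist');s=read_state();p,R=pose(s);h=p+R@[-4,0,-20.6];a=R@[.9063,0,-.4226]
k=600/220;N=lambda x,y:(150+(x+.5)/k-.5,20+(y+.5)/k-.5)
u=np.array([.85,.527,0]);v=np.array([-.527,.85,0])
bo,bi=plane(d,N(260,311),61),plane(d,N(260,367),61);Lo=plane(d,N(473,338),79);Ro_=plane(d,N(130,430),79);Ri=plane(d,N(160,487),79);Li=plane(d,N(470,397),79)
c=(bo+bi)/2;t=(Lo+Li+Ri+Ro_)/4;print('saddle',c,t,'span',np.linalg.norm(Lo-Ro_))
l=Lo-Ro_;print('yaw',np.degrees(np.arctan2(-l[0],l[1])))
K,Rc,T=KRt(d);o,vv=ray(d,N(383,427));cp=h+60*a;print('pred cap',cp,'axis',a,'depth',(Rc@cp+T)[2],K[0,0]*20/(203/k))
dep=(Rc@cp+T)[2];X=o+vv*dep/(Rc@vv)[2];print('cap meas',X)
for c in(c,t):
  print('rel along',(X-c)@u,'lat',(X-c)@v,'| pred along',(cp-c)@u,(cp-c)@v,'hub centre to mid', (h-c-52*u)@u,(h-c-52*u)@v)
E
```

```text
saddle [463.11940677  -6.70961934  61.        ] [462.74675385  -7.48166901  79.        ] span 39.980832045079644
yaw 31.429125027157202
pred cap [456.97734711 -11.39126358  93.99299409] axis [-0.85196012 -0.52351055 -0.00843253] depth 97.79925617864225 101.36930597220062
cap meas [456.46054302 -11.17635346  93.90732904]
rel along -8.014003059626276 lat -0.2875028036156731 | pred along -7.687977224095493 -0.7425321633801516 hub centre to mid 0.3034844986990368 -0.9824732224484468
rel along -7.290377907519295 lat 0.17235132832247704 | pred along -6.964352071988514 -0.2826780314420015 hub centre to mid 1.0271096508060173 -0.5226190905102968
```

{"op": "move_arm", "data": {
  "targets": "-1 0.19 -0.23 0.4 0 0 0; -1 0.19 -0.23 0.4 0 0 0; -1 0.11 -0.14 0.24 0 0 0; -1 0.04 -0.05 0.08 0 0 0; -1 0.04 -0.05 0.08 0 0 0"
}}

```text
clock: 10.93
eef_pos: [507.4, 30.6, 60.8]
tool_rot: [2.627, 0.393, -2.8]
force: [0.6, -0.1, -1.8]
width: 34.6
gripper_force: 60.3
```

{"op": "move_arm", "data": {
  "targets": "-1 0.04 -0.05 0.08 0 0 0; -1 0 0 0 0 0 0"
}}

```text
clock: 11.1
eef_pos: [507.5, 30.4, 59.9]
tool_rot: [2.627, 0.394, -2.8]
force: [-0.1, -0.4, -2.1]
width: 34.5
gripper_force: 60.3
```

{"op": "move_arm", "data": {
  "targets": "-1 0.04 -0.05 0.08 0 0 0; -1 0 0 0 0 0 0"
}}

```text
clock: 11.27
eef_pos: [507.5, 30.4, 59.0]
tool_rot: [2.627, 0.394, -2.8]
force: [0.2, -0.8, -2.1]
width: 34.9
gripper_force: 60.3
```

{"op": "move_arm", "data": {
  "targets": "-1 0.04 -0.05 0.08 0 0 0; -1 0 0 0 0 0 0"
}}

```text
clock: 11.43
eef_pos: [507.5, 30.3, 57.9]
tool_rot: [2.627, 0.394, -2.8]
force: [0.5, -0.1, -1.8]
width: 34.8
gripper_force: 60.3
```

{"op": "move_arm", "data": {
  "targets": "-1 0.04 -0.05 0.08 0 0 0; -1 0 0 0 0 0 0"
}}

```text
clock: 11.6
eef_pos: [507.5, 30.5, 57.1]
tool_rot: [2.627, 0.394, -2.8]
force: [0.1, 0.9, -1.0]
width: 34.5
gripper_force: 60.3
```

{"op": "move_arm", "data": {
  "targets": "-1 0.04 -0.05 0.08 0 0 0; -1 0 0 0 0 0 0"
}}

```text
clock: 11.77
eef_pos: [507.3, 31.0, 56.3]
tool_rot: [2.626, 0.394, -2.799]
force: [-0.8, 1.2, 0.5]
width: 34.8
gripper_force: 60.6
```

{"op": "move_arm", "data": {
  "targets": "-1 0.02 -0.02 0.04 0 0 0; -1 0 0 0 0 0 0"
}}

```text
clock: 11.93
eef_pos: [507.2, 31.3, 56.0]
tool_rot: [2.625, 0.394, -2.799]
force: [-1.3, 1.7, 4.4]
width: 34.9
gripper_force: 60.8
```

{"op": "move_arm", "data": {
  "targets": "-0.1 0 0 0 0 0 0; 0 0 0 0 0 0 0; 0.2 0 0 0 0 0 0; 0.3 0 0 0 0 0 0; 0.4 0 0 0 0 0 0"
}}

```text
clock: 12.35
eef_pos: [507.8, 29.8, 55.3]
tool_rot: [2.628, 0.394, -2.801]
force: [0.2, -0.3, 0.3]
width: 59.4
gripper_force: 0.0
```

{"op": "move_arm", "data": {
  "targets": "0.5 0 0 0 0 0 0; 0.5 0 0 0 0 0 0; 0.5 0 0 0 0 0 0"
}}

```text
clock: 12.6
eef_pos: [507.6, 30.2, 55.4]
tool_rot: [2.627, 0.394, -2.8]
force: [0.1, 0.4, 0.3]
width: 64.3
gripper_force: 0.0
```

```bash
python3 - <<'E'
from h import *
s=read_state();p,R=pose(s);d=grab('wrist')
print(s['width'],s['force'],s['qpos'].round(2))
# cap dark hole centroid
g=cv2.cvtColor(d['color'],cv2.COLOR_RGB2GRAY);u=np.array([.85,.527,0])
sm=np.array([462.9,-7.1,75])+52*u
print('pred cap at seat',proj(d,sm-60*u+[0,0,0]))
m=(g[120:240,200:380]<50).astype(np.uint8);n,l,st,ce=cv2.connectedComponentsWithStats(m)
print([(ce[i]+[200,120],st[i]) for i in range(1,n) if 300<st[i][4]<4000])
print('retreat 15cm',R[:,2]*-150)
E
```

```text
64.28499131212185 [0.1011057  0.42028249 0.26486449] [ 0.71  0.92 -0.63  2.11 -0.55  0.28  2.85]
pred cap at seat [295.08115635 179.26304269]
[(array([294.49934124, 175.95520422]), array([ 73,  44,  44,  26, 759], dtype=int32))]
retreat 15cm [-22.49902284 -86.32075787 120.59237427]
```

```bash
cat > go4.py <<'E'
from ik import *
s=read_state();q0=np.array(s['qpos']);p,R0=pose(s)
p1=p-150*R0[:,2];Q=q0
for t in np.linspace(0,1,6):
    Q,e=near(p-150*t*R0[:,2],R0,Q,w=.02)
print('retreat',Q.round(2),round(e,2))
R1=toolR(31.6+90,89.99,1);p2=np.array([575.3,62.1,240])
rv=Ro.from_matrix(R0.T@R1).as_rotvec();print(np.degrees(rv))
for t in np.linspace(0,1,9):
    Q,e=near(p1+(p2-p1)*t,R0@Ro.from_rotvec(rv*t).as_matrix(),Q,w=.02);print(Q.round(2),round(e,2))
Q,e=near(p2-[0,0,115],R1,Q,w=.02);print('grasp',Q.round(2),e)
rows(p1,R0,p2,R1,.5)
E
python3 go4.py
```

```text
retreat [ 0.85  0.68 -0.56  2.01 -0.48  0.67  2.8 ] 0.0
[39.84203541 -1.25453981 80.89980873]
[ 0.85  0.68 -0.56  2.01 -0.48  0.67  2.8 ] 0.0
[ 0.74  0.61 -0.5   2.05 -0.54  0.6   2.61] 0.0
[ 0.61  0.54 -0.41  2.07 -0.57  0.54  2.38] 0.0
[ 0.43  0.48 -0.28  2.07 -0.55  0.52  2.11] 0.0
[ 0.22  0.45 -0.12  2.04 -0.49  0.54  1.79] 0.0
[ 0.01  0.43  0.04  2.   -0.4   0.59  1.45] 0.0
[-0.17  0.44  0.18  1.93 -0.32  0.67  1.14] 0.0
[-0.31  0.48  0.3   1.84 -0.26  0.79  0.86] 0.0
[-0.4   0.53  0.38  1.73 -0.24  0.93  0.63] 0.0
grasp [-0.35  0.68  0.31  1.84 -0.31  0.68  0.69] 5.656061823612693e-06
0.5 -1.07 0.59 0.23 3.1 -0.1 6.2; 0.5 -1.00 0.71 0.20 3.1 -0.1 6.2; 0.5 -0.92 0.82 0.16 3.1 -0.1 6.2; 0.5 -0.82 0.93 0.11 3.1 -0.1 6.2; 0.5 -0.72 1.02 0.06 3.1 -0.1 6.2
0.5 -0.60 1.09 0.01 3.1 -0.1 6.2; 0.5 -0.48 1.15 -0.05 3.1 -0.1 6.2; 0.5 -0.36 1.19 -0.11 3.1 -0.1 6.2; 0.5 -0.22 1.21 -0.18 3.1 -0.1 6.2; 0.5 -0.09 1.22 -0.24 3.1 -0.1 6.2
0.5 0.04 1.21 -0.31 3.1 -0.1 6.2; 0.5 0.17 1.18 -0.37 3.1 -0.1 6.2; 0.5 0.29 1.13 -0.43 3.1 -0.1 6.2
```

{"op": "move_arm", "data": {
  "targets": "0.5 0 0 -1 0 0 0; 0.5 0 0 -2 0 0 0; 0.5 0 0 -3 0 0 0; 0.5 0 0 -3 0 0 0; 0.5 0 0 -3 0 0 0"
}}

```text
clock: 13.07
eef_pos: [488.8, -39.6, 153.4]
tool_rot: [2.627, 0.393, -2.8]
force: [1.1, -0.6, 0.2]
width: 64.2
gripper_force: 0.0
```

{"op": "move_arm", "data": {
  "targets": "0.5 0 0 -3 0 0 0; 0.5 -1.1 0.6 0.2 3.1 -0.1 6.2; 0.5 -1 0.7 0.2 3.1 -0.1 6.2; 0.5 -0.9 0.8 0.2 3.1 -0.1 6.2; 0.5 -0.8 0.9 0.1 3.1 -0.1 6.2"
}}

```text
clock: 13.48
eef_pos: [512.4, -20.6, 196.6]
tool_rot: [2.726, 0.202, 3.069]
force: [1.2, -0.0, -0.9]
width: 63.9
gripper_force: 0.0
```

{"op": "move_arm", "data": {
  "targets": "0.5 -0.7 1 0.1 3.1 -0.1 6.2; 0.5 -0.6 1.1 0 3.1 -0.1 6.2; 0.5 -0.5 1.1 0 3.1 -0.1 6.2; 0.5 -0.4 1.2 -0.1 3.1 -0.1 6.2; 0.5 -0.2 1.2 -0.2 3.1 -0.1 6.2"
}}

```text
clock: 13.9
eef_pos: [544.1, 22.6, 218.6]
tool_rot: [2.922, 0.048, 2.589]
force: [-1.0, -0.3, -1.1]
width: 64.0
gripper_force: 0.0
```

{"op": "move_arm", "data": {
  "targets": "0.5 -0.1 1.2 -0.2 3.1 -0.1 6.2; 0.5 0 1.2 -0.3 3.1 -0.1 6.2; 0.5 0.2 1.2 -0.4 3.1 -0.1 6.2; 0.5 0.3 1.1 -0.4 3.1 -0.1 6.2; 0.5 0 0 0 0 0 0"
}}

```text
clock: 14.32
eef_pos: [572.7, 64.9, 238.0]
tool_rot: [3.125, 0.004, 2.171]
force: [0.9, 1.1, -0.5]
width: 63.9
gripper_force: 0.0
```

```bash
python3 - <<'E'
from ik import *
s=read_state();p,R=pose(s);print(s['qpos'].round(2),s['clock'],p,s['tool_rot'],s['force'])
d=grab('wrist');b=grab('side')
im=np.zeros((600,800,3),np.uint8);im[:420,:560]=d['color']
c=cv2.resize(b['color'][150:240,230:310],(240,270));im[0:270,560:]=c;cv2.imwrite('pics/g.png',im[:,:,::-1])
import pickle;pickle.dump((d,b),open('D4.pkl','wb'))
u=np.array([.8517,.524,0]);v=np.array([-.524,.8517,0]);o=np.array([575.3,62.1,0])
for y in(-56,56):
  for x in(-8,8): print('handle',x,y,proj(d,o+x*u+y*v+[0,0,157]).round(0))
for x in(-140,-20):print('cap',proj(d,o+x*u+[0,0,85]).round(0))
E
```

```text
[-0.41  0.53  0.39  1.74 -0.26  0.9   0.69] 14.3167 [572.67870311  64.90768726 237.95767364] [3.124587   0.0041985  2.17119877] [ 0.87678437  1.08891901 -0.45293829]
handle -8 -56 [269. 306.]
handle 8 -56 [294. 307.]
handle -8 56 [277. 133.]
handle 8 56 [304. 135.]
cap [108. 191.]
cap [259. 198.]
```

View pics/g.png

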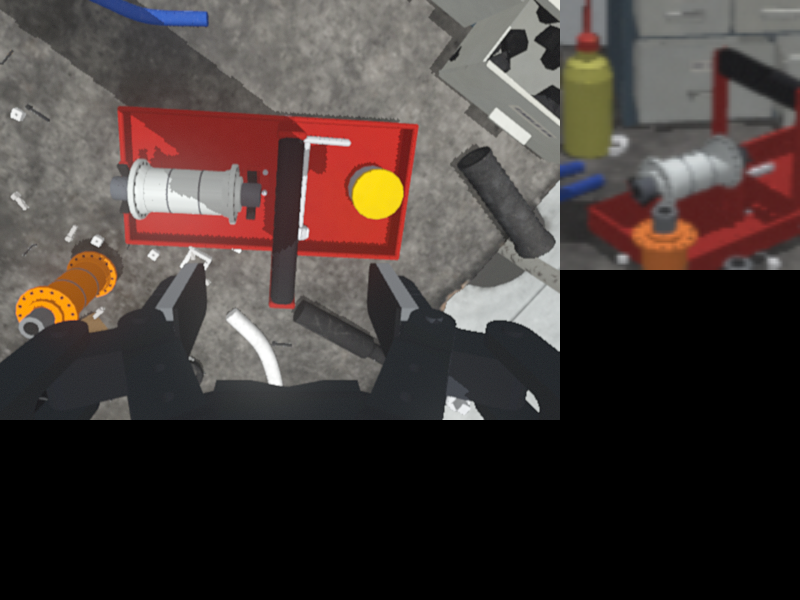

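Wrist view: the hub lies in both saddles, with caps at (118,188) and (250,195). The bar runs from (289,139) to (282,305), as predicted, and the skewer is in its bay. I'll go down on the handle.

```bash
python3 - <<'E'
from ik import *
s=read_state();p,R=pose(s);R1=toolR(31.6+90,89.99,1)
rows(p,R,np.array([575.3,62.1,125.]),R1,.5,8)
E
```

```text
0.5 -0.02 0.05 1.40 0.1 0.0 0.4; 0.5 -0.02 0.05 1.40 0.1 0.0 0.4; 0.5 -0.02 0.05 1.40 0.1 0.0 0.4; 0.5 -0.02 0.06 1.40 0.1 0.0 0.4; 0.5 -0.02 0.06 1.40 0.1 0.0 0.4
0.5 -0.02 0.06 1.40 0.1 0.0 0.4; 0.5 -0.02 0.06 1.40 0.1 0.0 0.4; 0.5 -0.02 0.07 1.40 0.1 0.0 0.4
```

{"op": "move_arm", "data": {
  "targets": "0.5 0 0.05 1.4 0.1 0 0.4; 0.5 0 0.05 1.4 0.1 0 0.4; 0.5 0 0.05 1.4 0.1 0 0.4; 0.5 0 0.06 1.4 0.1 0 0.4; 0.5 0 0.06 1.4 0.1 0 0.4"
}}

```text
clock: 14.83
eef_pos: [571.8, 59.1, 166.5]
tool_rot: [3.136, 0.002, 2.131]
force: [0.3, -0.7, -0.2]
width: 64.1
gripper_force: 0.0
```

{"op": "move_arm", "data": {
  "targets": "0.5 0 0.06 1.4 0.1 0 0.4; 0.5 0 0.06 1.4 0.1 0 0.4; 0.5 0 0.06 1.4 0.1 0 0.4; 0.5 0 0 0 0 0 0; 0.5 0 0 0 0 0 0"
}}

```text
clock: 15.25
eef_pos: [573.6, 60.4, 124.7]
tool_rot: [-3.141, 0.002, 2.111]
force: [1.0, -0.3, -0.0]
width: 64.2
gripper_force: 0.0
```

{"op": "move_arm", "data": {
  "targets": "0 0 0 0 0 0 0; -0.2 0 0 0 0 0 0; -0.4 0 0 0 0 0 0; -0.5 0 0 0 0 0 0; -0.6 0 0 0 0 0 0"
}}

```text
clock: 15.67
eef_pos: [575.5, 62.2, 125.5]
tool_rot: [3.139, 0.004, 2.113]
force: [0.9, -0.4, -0.1]
width: 16.7
gripper_force: 0.0
```

{"op": "move_arm", "data": {
  "targets": "-0.8 0 0 0 0 0 0; -1 0 0 0 0 0 0; -1 0 0 0 0 0 0; -1 0 0 0 0 0 0; -1 0 0 0 0 0 0"
}}

```text
clock: 16.08
eef_pos: [575.8, 62.4, 125.7]
tool_rot: [3.139, 0.004, 2.113]
force: [1.0, 0.7, 6.0]
width: 15.0
gripper_force: 59.4
```

{"op": "move_arm", "data": {
  "targets": "-1 0 0 -0.1 0 0 0; -1 0 0 -0.2 0 0 0; -1 0 0 -0.4 0 0 0; -1 0 0 -0.5 0 0 0; -1 0 0 -0.6 0 0 0"
}}

```text
clock: 16.5
eef_pos: [573.7, 61.8, 142.4]
tool_rot: [-3.14, 0.002, 2.112]
force: [0.3, 0.2, -5.6]
width: 14.8
gripper_force: 58.6
```

{"op": "move_arm", "data": {
  "targets": "-1 0 0 -0.7 0 0 0; -1 0 0 -0.8 0 0 0; -1 0 0 -0.9 0 0 0; -1 0 0 -0.9 0 0 0; -1 0 0 -0.9 0 0 0"
}}

```text
clock: 16.92
eef_pos: [574.8, 62.0, 186.1]
tool_rot: [3.14, 0.004, 2.112]
force: [0.9, -0.3, -6.4]
width: 15.5
gripper_force: 58.6
```

{"op": "move_arm", "data": {
  "targets": "-1 0 0 -0.9 0 0 0; -1 0 0 -0.9 0 0 0; -1 0 0 -0.8 0 0 0; -1 0 0 -0.6 0 0 0; -1 0 0 -0.4 0 0 0"
}}

```text
clock: 17.33
eef_pos: [574.9, 62.2, 221.9]
tool_rot: [3.14, 0.004, 2.112]
force: [-0.1, -0.3, -6.7]
width: 15.1
gripper_force: 58.6
```

{"op": "move_arm", "data": {
  "targets": "-1 0 0 -0.3 0 0 0; -1 0 0 -0.1 0 0 0; -1 0 0 0 0 0 0; -1 0 0 0 0 0 0; -1 0 0 0 0 0 0"
}}

```text
clock: 17.75
eef_pos: [574.3, 62.1, 224.4]
tool_rot: [-3.141, 0.003, 2.112]
force: [0.1, -0.8, -6.5]
width: 15.1
gripper_force: 58.6
```

{"op": "move_arm", "data": {
  "targets": "-1 0 0 0 0 0 0; -1 0 0 0 0 0 0; -1 0 0 0 0 0 0; -1 0 0 0 0 0 0; -1 0 0 0 0 0 0"
}}

```text
clock: 18.17
eef_pos: [574.6, 62.2, 224.8]
tool_rot: [3.141, 0.003, 2.112]
force: [-0.7, 0.0, -8.2]
width: 14.7
gripper_force: 58.6
```

```bash
python3 - <<'E'
from h import *
d=grab('wrist');b=grab('side');s=read_state();print(s['eef_pos'],s['tool_rot'],s['force'],s['torque'],s['width'],s['clock'])
im=np.zeros((420,800,3),np.uint8);im[:420,:560]=d['color']
im[:300,560:]=cv2.resize(b['color'][110:235,230:330],(240,300));im[300:420,560:720]=cv2.resize(b['color'],(160,120));cv2.imwrite('pics/i.png',im[:,:,::-1])
E
```

```text
[574.58443608  62.13850358 224.81366309] [3.14085966 0.0032802  2.11219342] [-0.37691913 -0.08224604 -7.55496103] [ 0.01251042  0.00802071 -0.03389625] 15.379889567210416 18.2667
```

View pics/i.png

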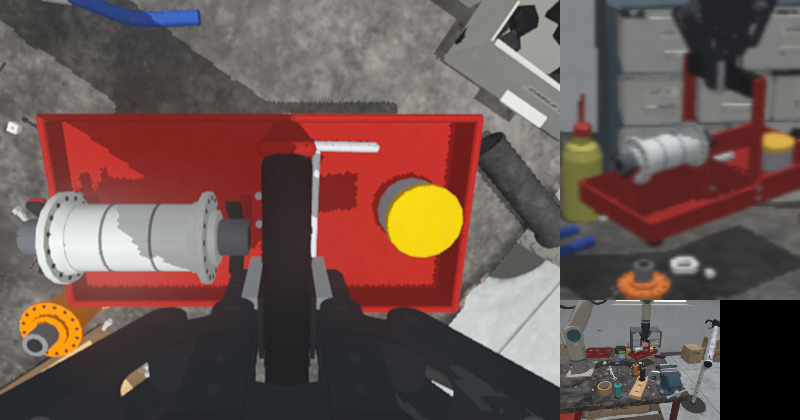

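The caddy hangs level about 10 cm up. The hub (caps at (28,238) and (233,238)) is in both saddles, and the skewer is in its bay at (318,200). I'm handing in the job.

```bash
python3 -c "
from cell import order
print(order.finish_job())"
```

```text
the job is handed in; nothing more can be done
None
```

The silver hub is lying in both saddles and the caddy is held level by its handle, about 10 cm above the bench, with the skewer in its bay; I handed the job in at about 18 s, and no verdict was returned.

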